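Turn the model's front wall round and close the roof

TASK

The white wall of the architectural model is in its slot the wrong way round. Pull it up out of the slot, turn it end for end so that its doorway and orange end are at the side where the orange path crosses the base, and push it fully home again, still upright. Then lay the grey roof, rooflight upward, over the two steel pins so that it sits flat on both towers, and leave everything else on the desk and the little tree on the model where they are.

Things in the scene. Friction and masses are not known exactly. Their poses are not given: they have to be found in the camera images.
- model: Fixed model. Wood base 170 x 240 x 30 mm (x, y, z), origin at the centre of its underside, on the desk. Slot in its middle along y: 132 long, 16 wide, 24 mm deep, open upward, 2 mm lead-in. Grey towers at y = +85 and -85 mm, 50 (x) x 34 (y) mm, tops 110 mm above the desk; on each a central steel pin, 8 mm diameter, 20 mm tall, tapered tip. Orange path 26 mm wide, flat, crosses the slot line at y = +38 mm.
- slot_floor (a point): Centre of the slot's floor, 6 mm above the desk; axes as the model's.
- doorway_home (a point): Point in the slot's middle plane 36 mm above the desk at the path (model y = +38 mm): where facade_door must finally be.
- pins_mid (a point): Point midway between the two pins at the height of the tower tops (110 mm above the desk); axes as the model's. The roof's origin belongs here.
- facade: Loose wall panel, about 90 g: 14 (x) x 128 (y) x 102 mm (z). Origin at the centre of its lower edge. White, blue windows; doorway 26 mm wide cut through, 28 to 80 mm up, centred at y = +37 mm; orange +y end. Starts in the slot, y axis opposite to the model's, top 108 mm above the desk. Grip it across its thickness at the middle of its top edge. It can stand by itself.
- facade_door (a point): Point of the panel at the doorway's sill: y = +38 mm, 30 mm above its lower edge.
- roof: Loose grey roof slab, about 140 g, flat on the desk: 80 (x) x 200 (y) x 8 mm (z). Origin at the centre of its underside, z up. Two 11 mm holes through it at y = +85 and -85 mm. In its middle a white rooflight block with blue panes, 22 (x) x 110 (y) mm, from 8 to 43 mm above the underside: the grip. It may go on either end round.
- tree: Bystander: loose little tree standing on the model's base, 32 mm wide, 62 mm high, wooden disc foot. Origin under its foot.
- pencil_cup: Bystander: white cup with pencils, 76 mm wide, cup 95 mm high, pencils to 155 mm. Origin under its centre.
- glue: Bystander: white glue bottle, 48 mm wide, 120 mm high. Origin under its centre.
- tape: Bystander: amber tape roll lying flat, 90 mm wide, 24 mm high. Origin under its centre.
- ruler: Bystander: flat aluminium ruler, 300 (x) x 30 x 6 mm. Origin under its centre.
- box: Bystander: black box with orange top, 160 x 220 x 75 mm. Origin under its centre.
- samples: Bystander: stack of wood samples, 100 x 140 x 36 mm. Origin under its centre.
Not all that is in view belongs to the job. What is meant by the roof is not turquoise, and is the larger of those in its own colour.

How it is judged:
By the outcome, as a careful person would: the job done as asked, in the order asked, and still so for the second after the job is handed in, with the robot touching nothing.
It also fails if it takes over 72 s, if anything falls off the work surface, if the arm or the gripper's body presses on something with over 40 N, if the wrist force passes 120 N, or if a joint passes its speed limit or range.

ROBOT

A 7-joint arm with a two-finger parallel gripper is mounted at the origin on the work surface. World frame = base frame: x ahead of the robot, y to its left, z up, the work surface at z = 0. Lengths are in m, angles in rad, forces in N, time in s.
With the tool pointing down it reaches from about 0.4 to 0.875 m from the base axis. Payload 19.3 kg.
Tool frame: the origin (TCP) lies between the finger pads; the fingertips stand 17 mm ahead of it and the grasp point (between the pads) lies 2 mm behind it (bot.tips_ahead is the z of the fingertips in the tool frame, in m); z points along the fingers, y is the direction in which the jaws open and shut (so a half turn about z gives the same grasp; the last joint's range is limited). The gripper opens to 85 mm and grips with 20 to 120 N. Pads are 22 mm wide; open, the fingers measure 114 mm over their backs; the gripper's body (76 mm by 85 mm) begins 54 mm behind the grasp point. The pads swing forward as they close: fully open they stand 13 mm farther back than shut.
Start: joints at [-1.36, 0.521, -0.036, 1.599, 0.021, 1.021, -0.113], TCP at [0.173, 0.601, 0.225] pointing down, gripper open.
Joint ranges: [-2.91, 2.91], [-0.3, 2.13], [-1.5, 1.42], [0.17, 2.43], [-1.26, 4.41], [0.16, 1.93], [-2.52, 2.52]. Speed limits (rad/s): [1.89, 1.89, 2.39, 2.39, 3.01, 3.01, 3.01].

INTERFACE

Orientations are given as [roll, pitch, yaw] about the fixed x, y, z axes, in that order (R = Rz(yaw) Ry(pitch) Rx(roll)).
In Python, from workcell import telemetry, cams, job, bot gives the robot as it stands.
- The arm moves only by the tool arm_command, never from a script. Its argument "deltas" is a list of rows, each a list of 7 numbers: the opening, from -1 (shut) to 1 (fully open), so that 0 is half open, then the shift along the tool's x, y, z normalised to -1 to 1, where 1 is 150 mm, then the turn, a rotation vector about the tool's x, y, z normalised to -1 to 1, where 1 is 45 degrees. In form: [[hand, tx, ty, tz, rx, ry, rz], ...]. A call has 1 to 8 rows; each row is the pose to reach, as a shift and turn from the pose commanded when the call began, along the tool's axes at that moment; what a row does not reach only later rows make up. A row lasts 1/8 s, in which the tool goes at most 62.5 mm and 10.7 degrees, less where a joint would pass 70% of its speed; a pose out of reach is approached as far as the arm can. A call with a number of a shift or a turn outside -1 to 1 is refused whole. A call with a gripper value outside its range is refused whole. The fingers move at their own pace and stop on an object; "newtons" is the grip in N (left out, the last holds). Time passes only in rows, so rows that repeat a pose let the fingers close. It gives the time, the measured TCP pose, the force and the opening at its end, in the units of the state.
- telemetry.observe(): the state, without advancing time (a new reading comes with each control period).
- cams.grab_frame(name): name is "scene" or "top"; returns the picture (480x640x3 uint8, blue, green, red); there is no depth.
- cams.get_calibration(name): a dict with "fx", "fy", "cx", "cy" (pixels), "R" (3x3) and "t" (3): a world point X has camera coordinates R X + t. Camera axes: x right, y down, z forward; pixel columns grow to the right and rows downward; lengths in m; the calibration is good to about 2 mm. A picture is of the moment at which its call begins. get_calibration takes no time and is no camera call.
- job.job_done(): hands the job in, once; it reports no verdict.
The state is a dict: "clock": time; "qpos": joint angles; "qd": joint speeds; "joint_efforts": joint torques, N m; "position": TCP position; "tool_rot": TCP orientation; "force": force on the tool from outside, world axes, zero at the start; "moment": the same for the moment, N m; "grip_width": finger opening in m.
Only numpy, scipy, OpenCV 4.12 (cv2) and the standard library are available. Lean on these libraries where they do the work, as an engineer would, in place of code of your own. Each camera call takes 0.05 s, during which the arm holds its last target.

## Working session

There is one attempt and no reset: what is moved stays moved. The work goes in short steps, Python scripts to look and compute and a tool call to move; the robot and the scene stay as the last step left them, time stands still between calls to the robot, and variables do not carry over. Pictures are saved under pics/ and viewed, and the job is handed in when it is done.

Besides the shell and the picture viewer there is one more tool, called as name(argument=value, ...), one argument or row to a line, values as JSON. arm_command: Moves the arm, as the interface text tells. Its arguments: {"type":"object","properties":{"deltas":{"type":"array","items":{"type":"array","items":{"type":"number"}}},"newtons":{"type":"number"}},"required":["deltas"]}

```bash
mkdir -p pics; ls; python3 - <<'E'
from workcell import telemetry, cams, job, bot
import cv2
for n in ("scene","top"):
    im=cams.grab_frame(n); cv2.imwrite(f"pics/{n}0.png",im)
    c=cams.get_calibration(n); print(n,c)
print(telemetry.observe(), bot.tips_ahead)
E
```

```text
pics
scene {'fx': 608.048747195054, 'fy': 608.048747195054, 'cx': 332.7565738973306, 'cy': 246.94893852782235, 'R': array([[-3.95157633e-01,  9.18613048e-01, -7.16884886e-04],
       [ 6.35148587e-01,  2.72656419e-01, -7.22665033e-01],
       [-6.63654065e-01, -2.86021932e-01, -6.91198045e-01]]), 't': array([ 0.24518152, -0.26978721,  1.78975974])}
top {'fx': 460.43913202233097, 'fy': 460.43913202233097, 'cx': 315.39578996394886, 'cy': 237.6242479078591, 'R': array([[-0.12555671, -0.99207302, -0.00516098],
       [-0.97006261,  0.1238578 , -0.20889656],
       [ 0.20787987, -0.02122189, -0.97792412]]), 't': array([0.02389178, 0.55904091, 1.03399806])}
{'clock': 0.1, 'qpos': array([-1.3602067 ,  0.5219662 , -0.03635144,  1.59993966,  0.02119096,
        1.02116   , -0.11277795]), 'qd': array([ 0.00102182, -0.00182686,  0.00117862, -0.00192247,  0.00101568,
       -0.00113533,  0.00016367]), 'joint_efforts': array([ 2.38599081e-03, -9.28489995e+01,  1.98302329e+00, -3.70528543e+01,
        1.80040958e-02,  5.36917738e-03, -9.45257568e-06]), 'position': array([0.17312493, 0.60020357, 0.22407975]), 'tool_rot': array([-3.14050558e+00,  5.88374906e-05,  2.86083002e+00]), 'force': array([-0.01456891,  0.45456774, -0.40715449]), 'moment': array([-0.04805035, -0.00926605, -0.00963934]), 'grip_width': 0.08520167829855324} 0.017
```

View pics/scene0.png

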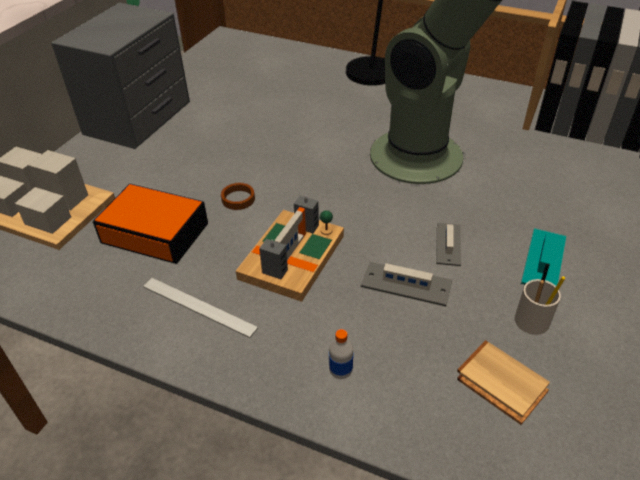

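View pics/top0.png

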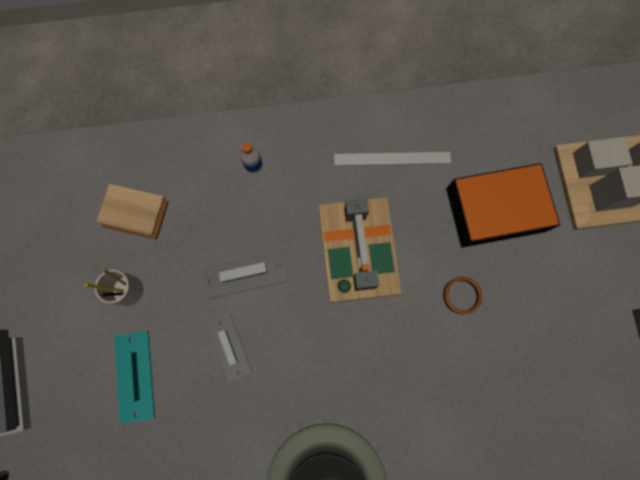

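The top view shows the model at (360,250), with the orange path at its far tower (357,232). The panel's orange end is at the near tower (364,268). There are three roof-like slabs:
- a large grey one, top (245,272), scene (407,282)
- a small grey one, top (231,345), scene (449,243)
- a turquoise one, top (135,377), scene (544,258)

The large grey slab fits the description, since it isn't turquoise and is the larger grey one. I'll confirm it in crops.

```bash
python3 - <<'E'
import cv2
t=cv2.imread("pics/top0.png"); s=cv2.imread("pics/scene0.png")
def crop(im,x,y,w,h,k,name):
    cv2.imwrite(name,cv2.convertScaleAbs(cv2.resize(im[y:y+h,x:x+w],None,fx=k,fy=k,interpolation=cv2.INTER_CUBIC),alpha=1.6))
crop(t,310,190,100,120,5,"pics/t_model.png")
crop(t,195,250,100,135,4.4,"pics/t_roof.png")
crop(s,230,190,120,110,5,"pics/s_model.png")
crop(s,350,215,120,90,6,"pics/s_roof.png")
E
```

```text
(no output)
```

View pics/t_model.png

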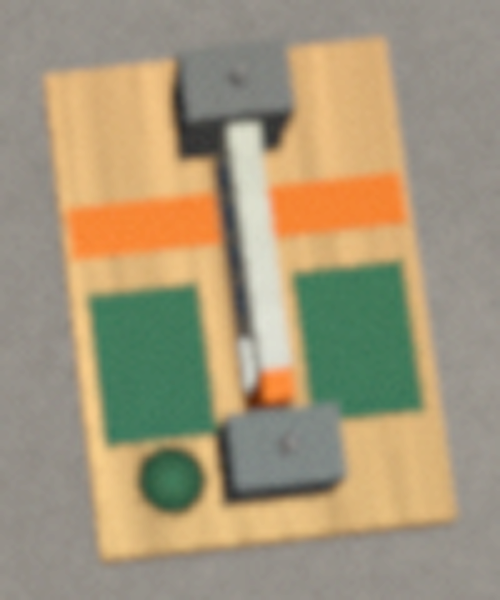

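View pics/t_roof.png

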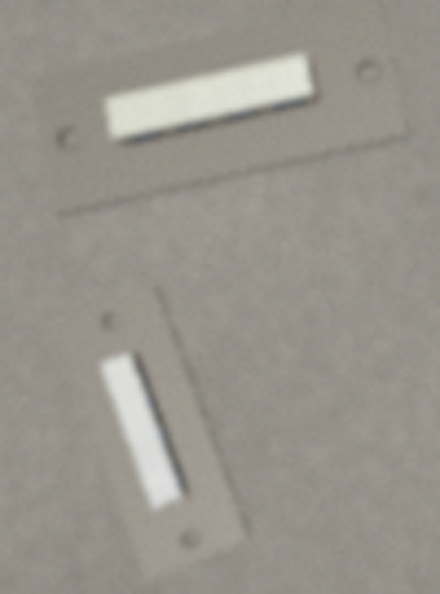

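View pics/s_model.png

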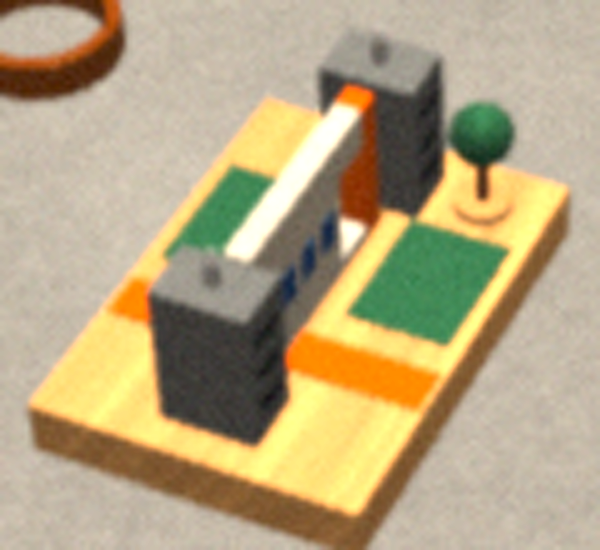

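View pics/s_roof.png

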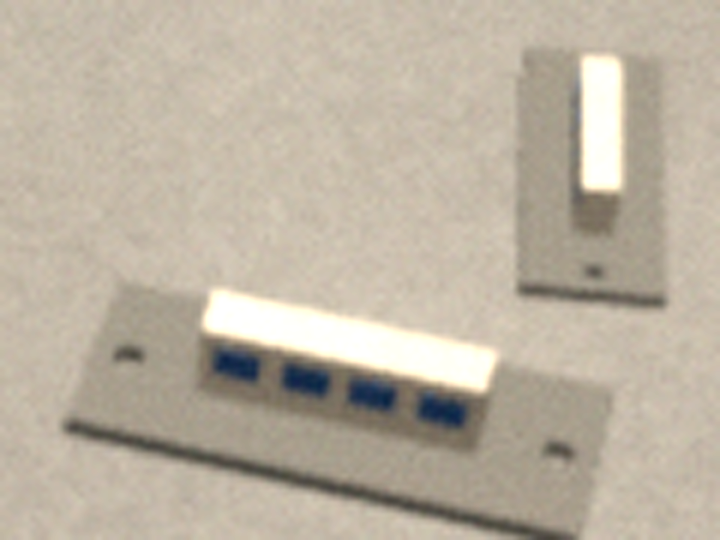

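The crops confirm it: the large slab, with four blue panes and the longer rooflight, is the roof. Next I'll fit the poses from both cameras.

```bash
cat > h.py <<'E'
import numpy as np, cv2
from scipy.optimize import least_squares
from workcell import telemetry, cams, job, bot
C={n:cams.get_calibration(n) for n in("scene","top")}
def proj(n,X):
    c=C[n]; p=np.asarray(X)@c["R"].T+c["t"]
    return np.c_[c["fx"]*p[:,0]/p[:,2]+c["cx"],c["fy"]*p[:,1]/p[:,2]+c["cy"]]
def unc(p,off,k): return (np.asarray(p,float)+.5)/k-.5+off
def place(q,P):
    P=np.asarray(P,float);c,s=np.cos(q[2]),np.sin(q[2])
    return np.c_[q[0]+c*P[:,0]-s*P[:,1],q[1]+s*P[:,0]+c*P[:,1],P[:,2]]
def fit(obs,q0):
    f=lambda q:np.concatenate([(proj(n,place(q,P))-np.asarray(u)).ravel() for n,P,u in obs])
    r=least_squares(f,q0,loss="soft_l1"); return r.x,f(r.x).reshape(-1,2)
def draw(im,n,q,edges,col):
    for e in edges:
        p=proj(n,place(q,e)); 
        cv2.polylines(im,[np.round(p*16).astype(int)],False,col,1,cv2.LINE_AA,4)
def rect(x0,x1,y0,y1,z): return np.array([[x0,y0,z],[x1,y0,z],[x1,y1,z],[x0,y1,z],[x0,y0,z]])/1000.
E
cat > fit0.py <<'E'
from h import *
B=[[.085,.12,.03],[-.085,.12,.03],[-.085,-.12,.03],[.085,-.12,.03]]
T=[[0,.085,.13],[0,-.085,.13]]
mt=unc([(387,38),(45,72),(100,560),(457,520),(236,75),(290,441)],(310,190),5)
ms=unc([(30,408),(360,515),(570,187),(268,97),(210,264),(380,42)],(230,190),5)
obs=[("top",B+T,mt),("scene",B+T,ms)]
for o in([obs[0]],[obs[1]],obs):
    q,r=fit(o,[.6,-.05,-1.5]); print("model",q.round(4)); 
print(r.round(1).tolist())
qm=q
F=[[7,64,108],[-7,64,108],[-7,-64,108],[7,-64,108]]; F=np.array(F)/1000
ot=[("top",F,unc([(262,122),(225,122),(262,403),(294,402)],(310,190),5))]
q,r=fit(ot,qm); print("panel (as model yaw)",q.round(4),r.round(1).tolist())
R=np.array([[40,100,8],[-40,100,8],[-40,-100,8],[40,-100,8],[11,55,43],[-11,55,43],[-11,-55,43],[11,-55,43],[0,85,8],[0,-85,8]])/1000
# +y toward image-left in top (scene right); +x toward far (image up)
rt=unc([(38,80),(58,213),(405,135),(380,0),(105,98),(112,140),(314,93),(303,53),(68,137),(368,70)],(195,250),4.4)
rs=unc([(575,530),(612,385),(122,283),(68,425),(490,390),(497,350),(210,290),(203,333),(558,450),(128,353)],(350,215),6)
ro=[("top",R,rt),("scene",R,rs)]
for o in([ro[0]],[ro[1]],ro):
    q,r=fit(o,[.55,.2,.1]); print("roof",q.round(4))
print(r.round(1).tolist()); qr=q
np.savez("q.npz",qm=qm,qr=qr)
cs=[("top",310,190,100,120,5),("top",195,250,100,90,5),("scene",230,190,120,110,5),("scene",350,250,120,60,6)]
E
python3 fit0.py
```

```text
model [ 0.5243 -0.1484 -1.5881]
model [ 0.5284 -0.1473 -1.5802]
model [ 0.5255 -0.1483 -1.5847]
[[-0.8, -0.4], [-0.4, 0.3], [0.1, -0.4], [-0.2, -0.5], [0.7, -2.0], [0.1, -0.5], [-0.1, -1.1], [-0.2, -0.2], [0.3, -0.1], [0.1, -0.0], [0.5, -3.1], [0.3, -3.1]]
panel (as model yaw) [ 0.5245 -0.1484 -1.5986] [[-0.6, 0.2], [0.8, 0.8], [0.0, -0.2], [-0.1, -0.6]]
roof [0.5015 0.1357 0.0977]
roof [0.5028 0.1356 0.1166]
roof [0.5019 0.1356 0.1039]
[[-1.8, -1.0], [-0.5, 0.6], [1.2, -0.5], [-0.1, -1.2], [0.1, 0.2], [0.2, -0.4], [-0.2, -0.2], [0.4, -0.1], [0.3, 0.4], [0.2, -0.1], [1.0, 0.7], [0.7, 0.1], [-0.6, -1.0], [-0.5, -1.3], [-0.5, -0.0], [0.1, -0.1], [0.9, -0.3], [-0.2, -0.9], [0.3, -0.1], [0.2, 0.2]]
```

```bash
cat > ov.py <<'E'
from h import *
def model_edges():
    E=[rect(-85,85,-120,120,30)]
    for s in(1,-1):
        E.append(rect(-25,25,s*85-17,s*85+17,110)); E.append(np.array([[0,s*85,110],[0,s*85,130]])/1000.)
    return E
PAN=[rect(-7,7,-64,64,108)]
ROOF=[rect(-40,40,-100,100,8),rect(-11,11,-55,55,43)]+[np.array([[5.5*np.cos(a),s*85+5.5*np.sin(a),8] for a in np.linspace(0,6.3,12)])/1000 for s in(1,-1)]
def ovl(im,n,items,x,y,w,h,k):
    big=cv2.convertScaleAbs(cv2.resize(im[y:y+h,x:x+w],None,fx=k,fy=k,interpolation=cv2.INTER_CUBIC),alpha=1.6)
    for q,E,col in items:
        for e in E:
            p=(proj(n,place(q,e))-(x,y)+.5)*k-.5
            cv2.polylines(big,[np.round(p*16).astype(int)],False,col,1,cv2.LINE_AA,4)
    return big
E
cat > o1.py <<'E'
from ov import *
z=np.load("q.npz");t=cv2.imread("pics/top0.png");s=cv2.imread("pics/scene0.png")
it=[(z["qm"],model_edges(),(0,0,255)),(z["qm"],PAN,(255,0,255)),(z["qr"],ROOF,(0,0,255))]
a=ovl(t,"top",it,310,190,100,120,4);b=ovl(t,"top",it,195,250,100,60,4)
c=ovl(s,"scene",it,230,190,120,115,4);d=ovl(s,"scene",it,350,250,110,60,4)
im=np.zeros((740,900,3),np.uint8)
im[:480,:400]=a;im[490:730,:400]=b;im[:460,410:890]=c;im[490:730,410:850]=d
cv2.imwrite("pics/ov1.png",cv2.resize(im,(730,600)))
E
sed -i 's/(B+T)/B/' fit0.py; sed -i 's/B+T,mt/B,mt[:4]/;s/B+T,ms/B,ms[:4]/' fit0.py; python3 fit0.py|grep -v '\[\[' ; python3 o1.py
```

```text
model [ 0.5248 -0.149  -1.5903]
model [ 0.5266 -0.1479 -1.579 ]
model [ 0.5253 -0.1486 -1.5855]
roof [0.5015 0.1357 0.0977]
roof [0.5028 0.1356 0.1166]
roof [0.5019 0.1356 0.1039]
```

View pics/ov1.png

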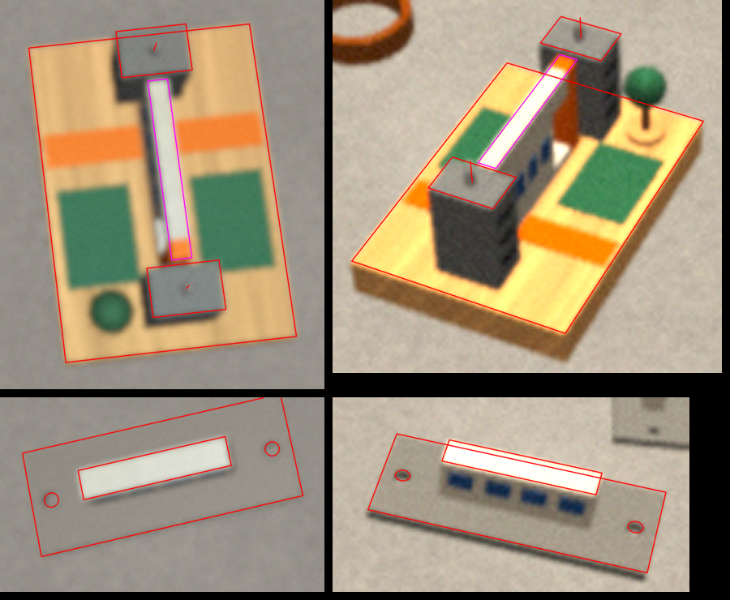

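The overlay fits both views, so the model pose is good to about 1–2 mm. I'll write a helper that converts a target pose into move units, then start the approach.

```bash
cat > to.py <<'E'
import sys,numpy as np
from scipy.spatial.transform import Rotation as Ro
from workcell import telemetry
s=telemetry.observe()
R=Ro.from_euler("xyz",s["tool_rot"])
x,y,z,yaw=map(float,sys.argv[1:5])
T=Ro.from_euler("xyz",[np.pi,0,yaw])
d=R.inv().apply(np.array([x,y,z])-s["position"])/.15
w=(R.inv()*T).as_rotvec()/(np.pi/4)
print("shift",d.round(4).tolist(),"turn",w.round(4).tolist())
print("t",s["clock"],"pos",s["position"].round(4),"rpy",s["tool_rot"].round(4),"F",s["force"].round(1),"M",s["moment"].round(2),"w",round(s["grip_width"],4),"q",s["qpos"].round(2))
E
python3 to.py 0.5253 -0.1486 0.225 3.127
```

```text
shift [-3.6391, -4.146, -0.0014] turn [-0.0014, -0.0001, -0.3389]
t 0.1 pos [0.1731 0.6002 0.2241] rpy [-3.1405e+00  1.0000e-04  2.8608e+00] F [-0.   0.5 -0.4] M [-0.05 -0.01 -0.01] w 0.0852 q [-1.36  0.52 -0.04  1.6   0.02  1.02 -0.11]
```

arm_command(
  deltas=[
    [1,-0.3,-0.3,0,0,0,0],
    [1,-0.6,-0.6,0,0,0,0],
    [1,-0.9,-0.9,0,0,0,0],
    [1,-1,-1,0,0,0,0],
  ],
)

```text
clock: 0.6
position: [0.2775, 0.4117, 0.2247]
tool_rot: [-3.141, 0.001, 2.857]
force: [0.5, 0.8, 0.0]
grip_width: 0.0851
```

arm_command(
  deltas=[
    [1,-0.3,-0.3,0,0,0,0],
    [1,-0.6,-0.6,0,0,0,0],
    [1,-0.9,-0.9,0,0,0,0],
    [1,-1,-1,0,0,0,0],
  ],
)

```text
clock: 1.1
position: [0.3794, 0.226, 0.2247]
tool_rot: [-3.141, 0.0, 2.857]
force: [-0.1, -0.5, 0.4]
grip_width: 0.0852
```

arm_command(
  deltas=[
    [1,-0.3,-0.3,0,0,0,0],
    [1,-0.6,-0.6,0,0,0,0],
    [1,-0.9,-0.9,0,0,0,0],
    [1,-1,-1,0,0,0,0],
    [1,-1,-1,0,0,0,0],
  ],
)

```text
clock: 1.72
position: [0.4812, 0.0416, 0.2244]
tool_rot: [-3.141, -0.0, 2.858]
force: [-0.7, 0.1, 0.0]
grip_width: 0.0856
```

```bash
python3 to.py 0.5253 -0.1486 0.225 3.127
```

```text
shift [-0.6374, -1.1352, -0.0036] turn [-0.0008, -0.0003, -0.3431]
t 1.725 pos [0.4812 0.0416 0.2244] rpy [-3.1409e+00 -1.0000e-04  2.8575e+00] F [-0.7  0.1  0. ] M [ 0.06 -0.01 -0.02] w 0.0856 q [-0.38  0.3   0.21  1.97 -0.08  0.88  1.16]
```

arm_command(
  deltas=[
    [1,-0.2,-0.3,0,0,0,-0.1],
    [1,-0.4,-0.6,0,0,0,-0.2],
    [1,-0.6,-0.9,0,0,0,-0.3],
    [1,-0.637,-1,0,0,0,-0.343],
    [1,-0.637,-1,0,0,0,-0.343],
  ],
)

```text
clock: 2.35
position: [0.5308, -0.1273, 0.2243]
tool_rot: [3.141, -0.001, 3.129]
force: [0.1, -0.4, -0.6]
grip_width: 0.0855
```

```bash
python3 to.py 0.5253 -0.1486 0.175 3.127
```

```text
shift [0.0348, -0.1427, 0.3287] turn [0.0002, -0.0008, 0.0025]
t 2.35 pos [ 0.5308 -0.1273  0.2243] rpy [ 3.1415e+00 -7.0000e-04  3.1289e+00] F [ 0.1 -0.4 -0.6] M [ 0.03 -0.05  0.05] w 0.0855 q [-0.02  0.4   0.2   1.82 -0.1   0.93  1.78]
```

arm_command(
  deltas=[
    [0.4,0.0348,-0.1427,0.2,0,0,0],
    [0.2,0.0348,-0.1427,0.3,0,0,0],
    [0.2,0.0348,-0.1427,0.33,0,0,0],
  ],
)

```text
clock: 2.72
position: [0.5256, -0.1467, 0.1745]
tool_rot: [3.141, -0.001, 3.131]
force: [0.6, -0.3, -0.1]
grip_width: 0.0512
```

```bash
python3 to.py 0.5253 -0.1486 0.090 3.127; python3 - <<'E'
from h import *
im=cams.grab_frame("scene");cv2.imwrite("pics/s1.png",cv2.resize(im[130:310,200:440],None,fx=3,fy=3,interpolation=cv2.INTER_CUBIC))
E
```

```text
shift [0.0011, -0.013, 0.5631] turn [0.001, -0.0015, 0.0055]
t 2.725 pos [ 0.5256 -0.1467  0.1745] rpy [ 3.1408e+00 -1.2000e-03  3.1313e+00] F [ 0.6 -0.3 -0.1] M [ 0.03 -0.05 -0.02] w 0.0512 q [ 0.02  0.47  0.19  1.87 -0.12  0.82  1.84]
```

View pics/s1.png

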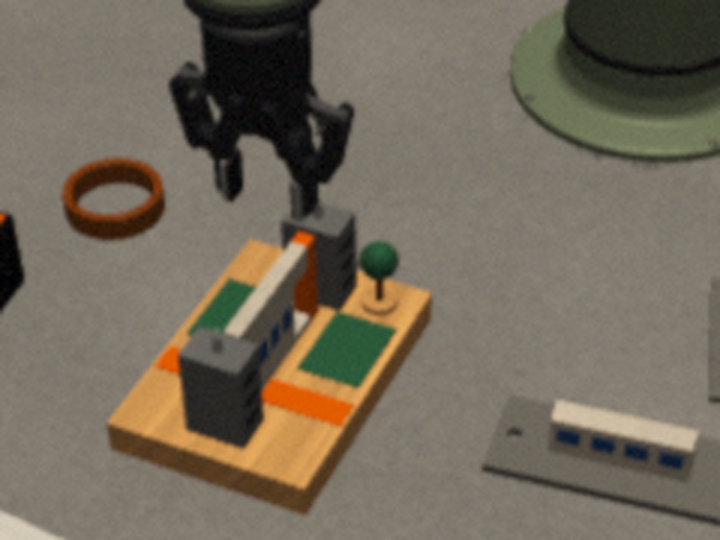

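The jaws are open and straddle the wall line above the model, with the fingers at crop (230,180) and (300,195). I'll go down and grip.

arm_command(
  deltas=[
    [0.2,0,0,0.25,0,0,0],
    [0.2,0,0,0.45,0,0,0],
    [0.2,0,0,0.565,0,0,0],
    [0.2,0,0,0.565,0,0,0],
    [0.2,0,0,0.565,0,0,0],
  ],
)

```text
clock: 3.4
position: [0.5263, -0.1485, 0.0915]
tool_rot: [-3.141, 0.001, 3.13]
force: [0.6, 0.4, 1.2]
grip_width: 0.0514
```

```bash
python3 to.py 0.5253 -0.1486 0.090 3.127
```

```text
shift [0.0068, -0.0007, 0.0097] turn [-0.0003, 0.0018, 0.0041]
t 3.4 pos [ 0.5263 -0.1485  0.0915] rpy [-3.1414e+00  1.4000e-03  3.1302e+00] F [0.6 0.4 1.2] M [ 0.02 -0.01  0.04] w 0.0514 q [ 0.05  0.59  0.16  1.92 -0.15  0.64  1.86]
```

Close gently at first and watch the force.

arm_command(
  deltas=[
    [-0.3,0.007,0,0.01,0,0,0.004],
    [-0.6,0.007,0,0.01,0,0,0.004],
    [-1,0.007,0,0.01,0,0,0.004],
    [-1,0.007,0,0.01,0,0,0.004],
    [-1,0.007,0,0.01,0,0,0.004],
  ],
  newtons=30,
)

```text
clock: 4.03
position: [0.5247, -0.1487, 0.0894]
tool_rot: [-3.141, 0.001, 3.127]
force: [-1.5, 0.2, 6.5]
grip_width: 0.0133
```

arm_command(
  deltas=[
    [-1,0,0,0,0,0,0],
    [-1,0,0,0,0,0,0],
  ],
  newtons=50,
)

```text
clock: 4.28
position: [0.5248, -0.1487, 0.0894]
tool_rot: [-3.141, 0.001, 3.127]
force: [-2.2, -0.1, 8.1]
grip_width: 0.0128
```

```bash
python3 to.py 0.5253 -0.1486 0.090 3.127
```

```text
shift [-0.0035, 0.0004, -0.0037] turn [-0.0001, 0.0008, -0.0001]
t 4.275 pos [ 0.5248 -0.1487  0.0894] rpy [-3.1415e+00  6.0000e-04  3.1269e+00] F [-2.2 -0.1  8.1] M [0.04 0.53 0.03] w 0.0128 q [ 0.05  0.59  0.16  1.93 -0.15  0.63  1.86]
```

Gripped with almost no side force. Lift it straight up.

arm_command(
  deltas=[
    [-1,0,0,-0.1,0,0,0],
    [-1,0,0,-0.25,0,0,0],
    [-1,0,0,-0.45,0,0,0],
    [-1,0,0,-0.7,0,0,0],
    [-1,0,0,-0.95,0,0,0],
    [-1,0,0,-1,0,0,0],
    [-1,0,0,-1,0,0,0],
  ],
)

```text
clock: 5.15
position: [0.5246, -0.1485, 0.2394]
tool_rot: [-3.142, 0.001, 3.127]
force: [0.2, -0.4, -1.1]
grip_width: 0.0124
```

```bash
python3 to.py 0.5253 -0.1486 0.24 3.127; python3 - <<'E'
from h import *
im=cams.grab_frame("scene");cv2.imwrite("pics/s2.png",cv2.resize(im[110:310,200:440],None,fx=3,fy=3,interpolation=cv2.INTER_CUBIC))
E
```

```text
shift [-0.0048, -0.0008, -0.0043] turn [-0.0, 0.0011, 0.0001]
t 5.15 pos [ 0.5246 -0.1485  0.2394] rpy [-3.1416e+00  8.0000e-04  3.1271e+00] F [ 0.2 -0.4 -1.1] M [-0.01  0.01 -0.02] w 0.0124 q [ 0.    0.38  0.22  1.81 -0.1   0.96  1.82]
```

View pics/s2.png

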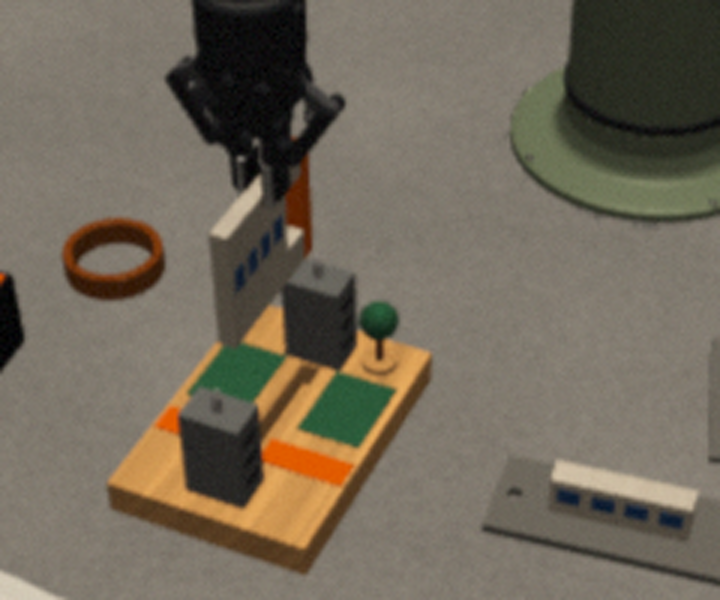

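The wall is held and clear of the towers, with its lower edge at crop (225,340) and its orange end still on the near-robot side. Turn it 180° in place.

arm_command(
  deltas=[
    [-1,0,0,0,0,0,0.2],
    [-1,0,0,0,0,0,0.42],
    [-1,0,0,0,0,0,0.64],
    [-1,0,0,0,0,0,0.86],
    [-1,0,0,0,0,0,1],
  ],
)

```text
clock: 5.82
position: [0.524, -0.1484, 0.2377]
tool_rot: [-3.14, -0.001, 2.337]
force: [0.0, -0.1, 0.0]
grip_width: 0.0124
```

arm_command(
  deltas=[
    [-1,0,0,0,0,0,0.22],
    [-1,0,0,0,0,0,0.44],
    [-1,0,0,0,0,0,0.66],
    [-1,0,0,0,0,0,0.86],
    [-1,0,0,0,0,0,1],
  ],
)

```text
clock: 6.45
position: [0.524, -0.1484, 0.2377]
tool_rot: [-3.139, 0.0, 1.552]
force: [-0.4, 0.6, -1.1]
grip_width: 0.0126
```

arm_command(
  deltas=[
    [-1,0,0,0,0,0,0.22],
    [-1,0,0,0,0,0,0.44],
    [-1,0,0,0,0,0,0.66],
    [-1,0,0,0,0,0,0.86],
    [-1,0,0,0,0,0,1],
  ],
)

```text
clock: 7.08
position: [0.5241, -0.1484, 0.2378]
tool_rot: [-3.141, 0.002, 0.766]
force: [0.4, -0.5, -0.7]
grip_width: 0.0127
```

arm_command(
  deltas=[
    [-1,0,0,0,0,0,0.22],
    [-1,0,0,0,0,0,0.44],
    [-1,0,0,0,0,0,0.66],
    [-1,0,0,0,0,0,0.86],
    [-1,0,0,0,0,0,1],
    [-1,0,0,0,0,0,1],
    [-1,0,0,0,0,0,1],
  ],
)

```text
clock: 7.95
position: [0.5244, -0.1485, 0.2384]
tool_rot: [3.141, 0.001, -0.012]
force: [-0.1, -0.6, -0.5]
grip_width: 0.0124
```

```bash
python3 to.py 0.5247 -0.1487 0.24 -0.0147; python3 - <<'E'
from h import *
for n,x,y in(("scene",200,110),("top",270,150)):
    im=cams.grab_frame(n);cv2.imwrite(f"pics/{n}3.png",im);cv2.imwrite(f"pics/{n}3c.png",cv2.convertScaleAbs(cv2.resize(im[y:y+190,x:x+200],None,fx=3,fy=3,interpolation=cv2.INTER_CUBIC),alpha=1.6))
E
```

```text
shift [0.0023, 0.0014, -0.0105] turn [0.0003, 0.0011, 0.0034]
t 7.95 pos [ 0.5244 -0.1485  0.2384] rpy [ 3.1414e+00  8.0000e-04 -1.2000e-02] F [-0.1 -0.6 -0.5] M [ 0.01 -0.01 -0.  ] w 0.0124 q [-0.51  0.58  1.02  1.83 -0.57  1.06 -0.86]
```

View pics/scene3c.png

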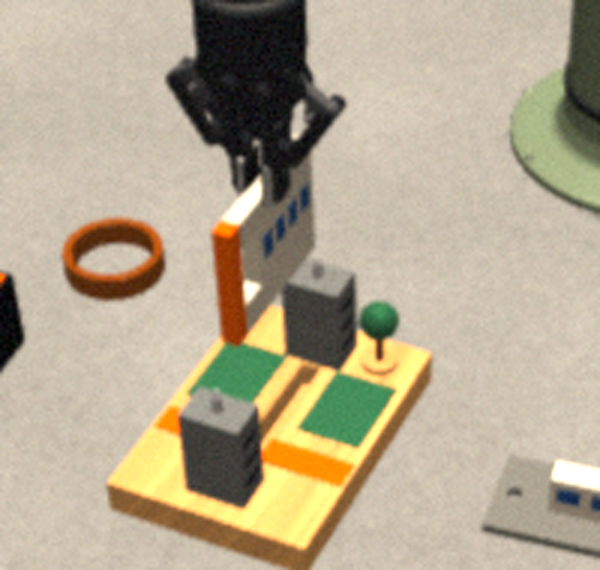

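View pics/top3c.png

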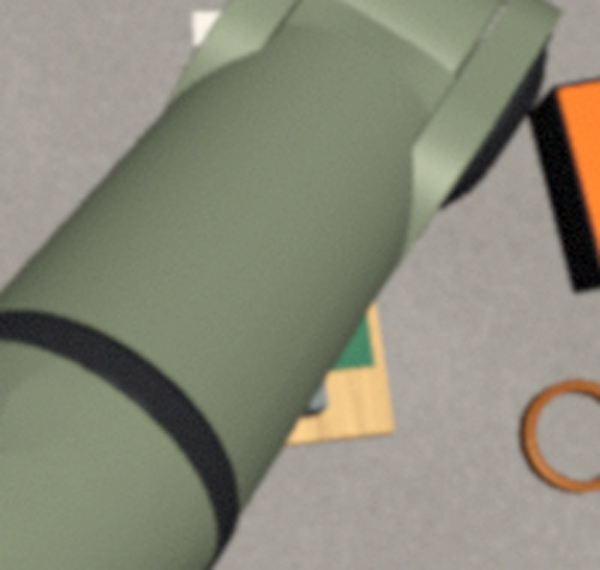

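The wall has turned: its orange end and doorway now face the path side, crop (230,285). Before inserting I'll check the along-slot offset against the earlier picture.

```bash
python3 - <<'E'
from h import *
a=cv2.imread("pics/s2.png"); b=cv2.resize(cv2.imread("pics/scene3.png")[110:310,200:440],None,fx=3,fy=3,interpolation=cv2.INTER_CUBIC)
cv2.imwrite("pics/cmp.png",np.hstack([cv2.convertScaleAbs(cv2.resize(i[150:360,180:340],None,fx=2.4,fy=2.4),alpha=1.6) for i in(a,b)]))
# projected expected near-end corners for panel centred on model axis, bottom at z
z=np.load("q.npz");qm=z["qm"].copy()
for zt,tcp,yaw,flip in((.2394,(.5246,-.1485),-1.5855,1),(.2384,(.5244,-.1485),-1.585,1)):
    q=[tcp[0],tcp[1],-1.5855]; zb=zt-.0834
    P=np.array([[7,64,zb],[-7,64,zb],[7,64,zb+.102],[-7,64,zb+.102]])
    p=(proj("scene",place(q,P))-(200,110)+.5)*3-.5
    print(p.round(1).tolist(), ((p-(180,150))*2.4).round(0).tolist())
E
```

```text
[[1935.6, -1392.1], [1243.9, -1385.9], [1932.8, -1385.4], [1242.5, -1379.8]] [[4213.0, -3701.0], [2553.0, -3686.0], [4207.0, -3685.0], [2550.0, -3671.0]]
[[1935.6, -1392.2], [1243.9, -1385.9], [1932.9, -1385.4], [1242.5, -1379.8]] [[4214.0, -3701.0], [2553.0, -3686.0], [4207.0, -3685.0], [2550.0, -3672.0]]
```

View pics/cmp.png

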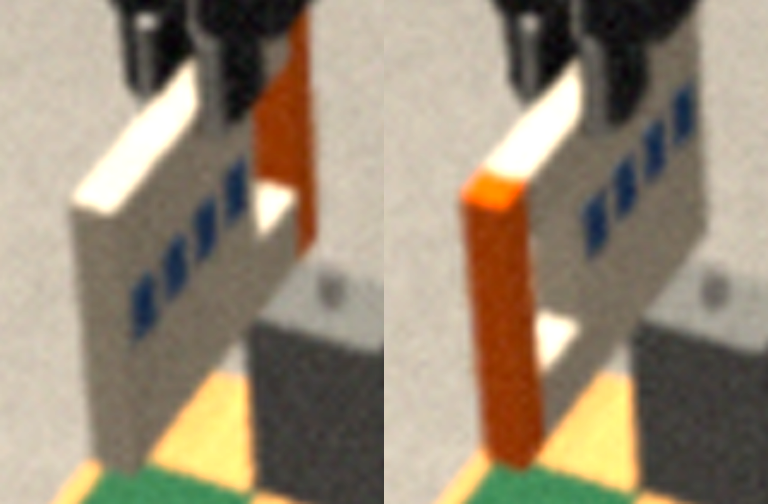

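The turned wall sits about 2 mm towards −y of where it started, because the grip was slightly off centre. I'll shift +x to 0.5262 and come down to just above the slot.

```bash
python3 to.py 0.5262 -0.1487 0.125 -0.0147
```

```text
shift [0.0116, 0.001, 0.758] turn [-0.0001, 0.0003, 0.0023]
t 8.05 pos [ 0.5245 -0.1485  0.2387] rpy [-3.1415e+00  2.0000e-04 -1.2900e-02] F [ 0.2 -0.4 -0.6] M [ 0.02 -0.02 -0.01] w 0.0125 q [-0.51  0.58  1.02  1.83 -0.57  1.06 -0.86]
```

arm_command(
  deltas=[
    [-1,0.011,0.001,0.15,0,0,0.002],
    [-1,0.011,0.001,0.35,0,0,0.002],
    [-1,0.011,0.001,0.55,0,0,0.002],
    [-1,0.011,0.001,0.7,0,0,0.002],
    [-1,0.011,0.001,0.755,0,0,0.002],
    [-1,0.011,0.001,0.755,0,0,0.002],
    [-1,0.011,0.001,0.755,0,0,0.002],
    [-1,0.011,0.001,0.755,0,0,0.002],
  ],
)

```text
clock: 9.05
position: [0.5266, -0.1487, 0.1262]
tool_rot: [3.142, -0.001, -0.016]
force: [-0.6, 0.2, -0.9]
grip_width: 0.0123
```

```bash
python3 to.py 0.5262 -0.1487 0.107 -0.0147; python3 - <<'E'
from h import *
for n,x,y in(("scene",220,160),):
    im=cams.grab_frame(n);cv2.imwrite(f"pics/{n}4.png",im);cv2.imwrite(f"pics/{n}4c.png",cv2.convertScaleAbs(cv2.resize(im[y:y+150,x:x+130],None,fx=4,fy=4,interpolation=cv2.INTER_CUBIC),alpha=1.6))
E
```

```text
shift [-0.0026, 0.0, 0.1282] turn [0.0, -0.0013, -0.0015]
t 9.05 pos [ 0.5266 -0.1487  0.1262] rpy [ 3.1416e+00 -1.0000e-03 -1.5900e-02] F [-0.6  0.2 -0.9] M [ 0.02 -0.04 -0.03] w 0.0123 q [-0.41  0.71  0.86  1.92 -0.73  0.85 -0.74]
```

View pics/scene4c.png

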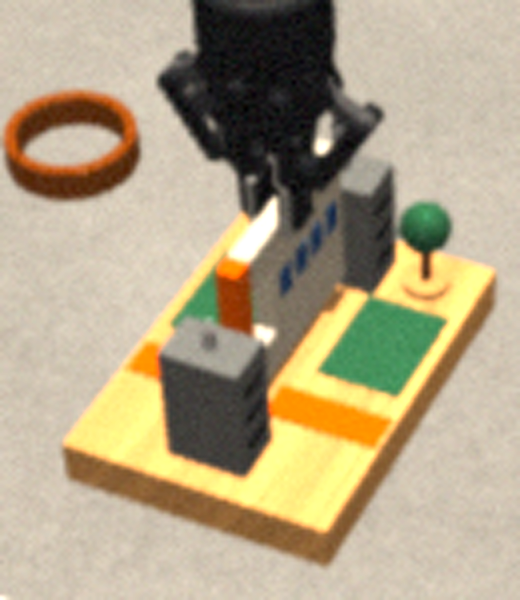

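The wall hangs between the towers, just above the slot, with its orange end at the near tower (235,290). Now lower it in small steps, watching the force.

arm_command(
  deltas=[
    [-1,-0.002,0,0.03,0,0,0],
    [-1,-0.002,0,0.06,0,0,0],
    [-1,-0.002,0,0.09,0,0,0],
    [-1,-0.002,0,0.11,0,0,0],
    [-1,-0.002,0,0.11,0,0,0],
  ],
)

```text
clock: 9.72
position: [0.5283, -0.1493, 0.1101]
tool_rot: [3.141, -0.005, -0.016]
force: [8.4, 0.6, 16.4]
grip_width: 0.0126
```

```bash
python3 to.py 0.5262 -0.1487 0.089 -0.0147
```

```text
shift [-0.0148, -0.0037, 0.1409] turn [0.0014, -0.006, -0.0016]
t 9.725 pos [ 0.5283 -0.1493  0.1101] rpy [ 3.1405 -0.0047 -0.0159] F [ 8.4  0.6 16.4] M [ 0.08 -1.44 -0.05] w 0.0126 q [-0.39  0.73  0.84  1.93 -0.75  0.82 -0.72]
```

The near end is riding on the lead-in and pushing the tool +x. Ease the command +x by about 2.2 mm.

arm_command(
  deltas=[
    [-1,0.008,0,0,0,0,0],
    [-1,0.015,0,0,0,0,0],
    [-1,0.015,0,0,0,0,0],
  ],
)

```text
clock: 10.1
position: [0.5294, -0.1491, 0.1097]
tool_rot: [3.141, -0.002, -0.016]
force: [4.2, 0.9, 10.8]
grip_width: 0.0124
```

```bash
python3 to.py 0.5285 -0.1487 0.089 -0.0147
```

```text
shift [-0.0066, -0.0026, 0.1378] turn [0.0008, -0.0031, -0.0017]
t 10.1 pos [ 0.5294 -0.1491  0.1097] rpy [ 3.141e+00 -2.400e-03 -1.600e-02] F [ 4.2  0.9 10.8] M [ 0.09 -0.59 -0.  ] w 0.0124 q [-0.39  0.74  0.84  1.93 -0.75  0.82 -0.72]
```

arm_command(
  deltas=[
    [-1,0.007,0,0,0,0,0],
    [-1,0.01,0,0,0,0,0],
    [-1,0.01,0,0,0,0,0],
  ],
)

```text
clock: 10.48
position: [0.5301, -0.149, 0.1093]
tool_rot: [3.141, -0.001, -0.016]
force: [1.8, 0.5, 7.2]
grip_width: 0.0121
```

```bash
python3 to.py 0.53 -0.1487 0.089 -0.0147; python3 - <<'E'
from h import *
for n,x,y in(("scene",220,160),):
    im=cams.grab_frame(n);cv2.imwrite(f"pics/{n}5.png",im);cv2.imwrite(f"pics/{n}5c.png",cv2.convertScaleAbs(cv2.resize(im[y+40:y+120,x+30:x+110],None,fx=7,fy=7,interpolation=cv2.INTER_CUBIC),alpha=1.6))
E
```

```text
shift [-0.001, -0.0023, 0.1354] turn [0.0004, -0.0011, -0.0019]
t 10.475 pos [ 0.5301 -0.149   0.1093] rpy [ 3.1412e+00 -9.0000e-04 -1.6200e-02] F [1.8 0.5 7.2] M [ 0.04  0.18 -0.02] w 0.0121 q [-0.39  0.74  0.83  1.93 -0.75  0.82 -0.73]
```

View pics/scene5c.png

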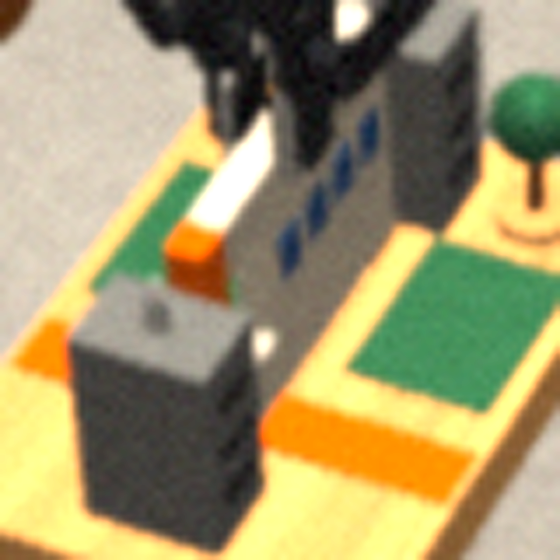

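arm_command(
  deltas=[
    [-1,0.003,0,0.015,0,0,0],
    [-1,0.003,0,0.03,0,0,0],
    [-1,0.003,0,0.03,0,0,0],
  ],
)

```text
clock: 10.9
position: [0.5331, -0.1495, 0.106]
tool_rot: [3.14, -0.006, -0.016]
force: [11.8, 0.2, 19.4]
grip_width: 0.0127
```

```bash
python3 to.py 0.53 -0.1487 0.089 -0.0147
```

```text
shift [-0.0214, -0.0048, 0.1132] turn [0.0017, -0.0076, -0.0015]
t 10.9 pos [ 0.5331 -0.1495  0.106 ] rpy [ 3.1403 -0.0059 -0.0159] F [11.8  0.2 19.4] M [ 0.06 -2.   -0.02] w 0.0127 q [-0.39  0.75  0.83  1.92 -0.76  0.81 -0.72]
```

It's still being pushed +x, so something is off. Measure the actual panel pose with an overlay before pushing any further.

```bash
cat > o2.py <<'E'
from ov import *
import sys
s=telemetry.observe();p=s["position"]
n=sys.argv[1]; name=sys.argv[2]
dx=float(sys.argv[3]) if len(sys.argv)>3 else 0
z=np.load("q.npz");qm=z["qm"]
im=cams.grab_frame(n);cv2.imwrite(f"pics/{name}_raw.png",im)
zb=(p[2]-.0834)*1000
q=[p[0]+dx,p[1],qm[2]]
E=[np.array([[x,-64,zb],[x,-64,zb+102],[x,64,zb+102],[x,64,zb],[x,-64,zb]])/1000 for x in(-7,7)]
E+=[np.array([[x,24,zb+28],[x,24,zb+80],[x,50,zb+80],[x,50,zb+28],[x,24,zb+28]])/1000 for x in(-7,)]
M=model_edges()+[rect(-8,8,-66,66,30)]
cv2.imwrite(f"pics/{name}.png",ovl(im,n,[(q,E,(255,0,255)),(qm,M,(0,0,255))],245,180,90,85,8))
E
python3 o2.py scene ov5
```

View pics/ov5.png

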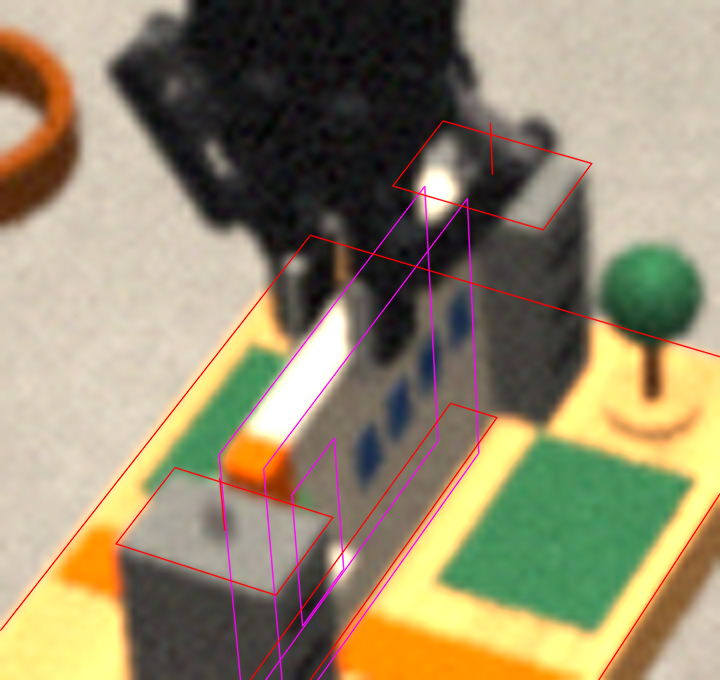

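```bash
cat > o3.py <<'E'
from ov import *
qm=np.load("q.npz")["qm"]
def pan(p):
    zb=(p[2]-.0834)*1000
    E=[np.array([[x,-64,zb],[x,-64,zb+102],[x,64,zb+102],[x,64,zb],[x,-64,zb]])/1000 for x in(-7,7)]
    E+=[np.array([[x,24,zb+28],[x,24,zb+80],[x,50,zb+80],[x,50,zb+28],[x,24,zb+28]])/1000 for x in(-7,)]
    return ([p[0],p[1],qm[2]],E,(255,0,255))
M=(qm,model_edges()+[rect(-8,8,-66,66,30)],(0,0,255))
for f,p,roi in(("scene3",(.5245,-.1485,.2387),(250,140,85,110)),("scene4",(.5266,-.1487,.1262),(250,170,85,110)),("ov5_raw",(.5331,-.1495,.106),(250,170,85,110))):
    cv2.imwrite(f"pics/o3_{f}.png",ovl(cv2.imread(f"pics/{f}.png"),"scene",[pan(p),M],*roi,5))
E
python3 o3.py; python3 -c "
import cv2,numpy as np
cv2.imwrite('pics/o3.png',cv2.resize(np.hstack([cv2.imread('pics/o3_scene3.png'),cv2.imread('pics/o3_scene4.png')]),None,fx=.94,fy=.94))"
```

```text
(no output)
```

View pics/o3.png

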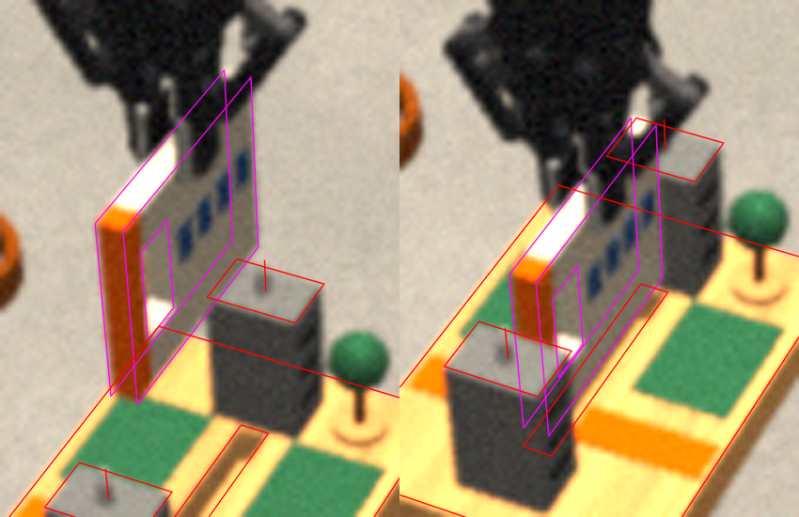

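Those readings fit the near-robot end catching on the slot's rim, with the wall pivoting in the grip. Back out upward and measure the held panel properly.

arm_command(
  deltas=[
    [-1,0,0,-0.06,0,0,0],
    [-1,0,0,-0.12,0,0,0],
    [-1,0,0,-0.2,0,0,0],
    [-1,0,0,-0.3,0,0,0],
    [-1,0,0,-0.4,0,0,0],
    [-1,0,0,-0.4,0,0,0],
    [-1,0,0,-0.4,0,0,0],
  ],
)

```text
clock: 11.82
position: [0.5304, -0.1486, 0.1646]
tool_rot: [-3.142, -0.001, -0.016]
force: [5.1, 0.0, 0.4]
grip_width: 0.0118
```

```bash
python3 to.py 0.5285 -0.1487 0.12 -0.0147; python3 - <<'E'
from h import *
a=0
for i in range(4): a=a+cams.grab_frame("scene").astype(float)
im=(a/4).astype(np.uint8)
cv2.imwrite("pics/s6_raw.png",im);cv2.imwrite("pics/s6.png",cv2.convertScaleAbs(cv2.resize(im[150:250,245:345],None,fx=6,fy=6,interpolation=cv2.INTER_CUBIC),alpha=1.6))
E
```

```text
shift [-0.0127, 0.0007, 0.2973] turn [-0.0, -0.0007, -0.0015]
t 11.825 pos [ 0.5304 -0.1486  0.1646] rpy [-3.1416e+00 -5.0000e-04 -1.5900e-02] F [5.1 0.  0.4] M [-0.02 -1.03 -0.01] w 0.0118 q [-0.44  0.67  0.92  1.89 -0.67  0.92 -0.79]
```

View pics/s6.png

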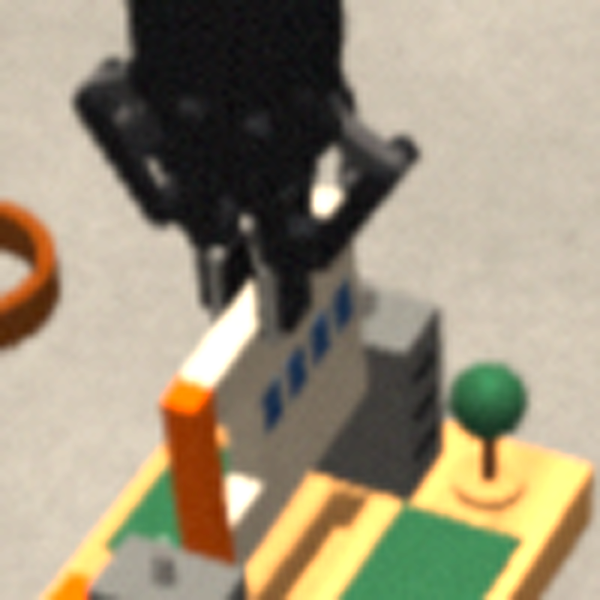

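There's still a +x push in the air: the wall's near-robot end is rubbing the −y tower, and the wall has tilted about 5° in the grip. Move +x, rise clear of the towers, and measure there.

arm_command(
  deltas=[
    [-1,0.03,0,0,0,0,0],
    [-1,0.04,0,-0.1,0,0,0],
    [-1,0.04,0,-0.25,0,0,0],
    [-1,0.04,0,-0.45,0,0,0],
    [-1,0.04,0,-0.5,0,0,0],
    [-1,0.04,0,-0.5,0,0,0],
    [-1,0.04,0,-0.5,0,0,0],
  ],
)

```text
clock: 12.9
position: [0.5358, -0.1486, 0.2389]
tool_rot: [-3.141, 0.001, -0.016]
force: [-0.2, 0.1, -0.2]
grip_width: 0.0123
```

```bash
python3 to.py 0.5285 -0.1487 0.12 -0.0147; python3 - <<'E'
from h import *
a=0
for i in range(4): a=a+cams.grab_frame("scene").astype(float)
im=(a/4).astype(np.uint8)
cv2.imwrite("pics/s7_raw.png",im);cv2.imwrite("pics/s7.png",cv2.convertScaleAbs(cv2.resize(im[130:230,245:345],None,fx=6,fy=6,interpolation=cv2.INTER_CUBIC),alpha=1.6))
E
```

```text
shift [-0.0476, 0.0014, 0.7928] turn [-0.0003, 0.0014, -0.0018]
t 12.9 pos [ 0.5358 -0.1486  0.2389] rpy [-3.1414e+00  1.1000e-03 -1.6100e-02] F [-0.2  0.1 -0.2] M [-0.03 -0.05  0.01] w 0.0123 q [-0.5   0.6   1.01  1.8  -0.58  1.07 -0.87]
```

View pics/s7.png

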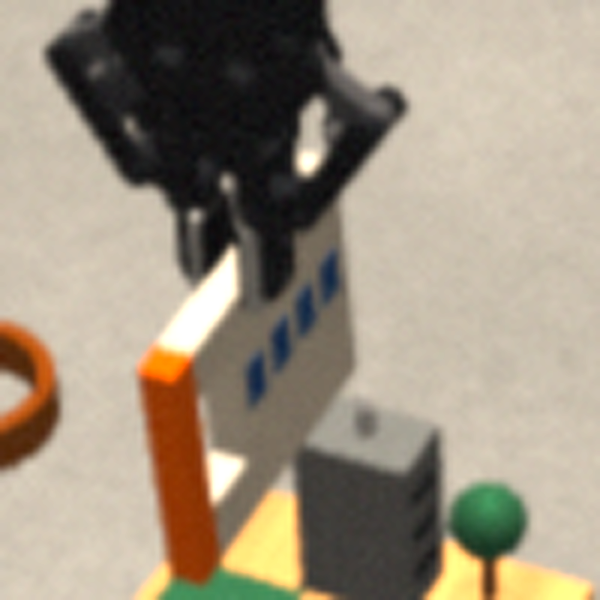

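```bash
cat > pf.py <<'E'
from ov import *
qm=np.load("q.npz")["qm"]
# panel points rel. to grip: x across, y along, z; zb = height of lower edge relative TCP
def pts(v,P,tcp):
    dy,dx,dz,th=v
    P=np.asarray(P,float)/1000; y=P[:,1]+dy/1000; z=P[:,2]-.0834+dz/1000
    yy=np.cos(th)*y+np.sin(th)*z; zz=-np.sin(th)*y+np.cos(th)*z   # th>0: +y end dips, bottom goes -y
    return place([tcp[0],tcp[1],qm[2]],np.c_[P[:,0]+dx/1000,yy,zz+tcp[2]])
def fitp(P,uv,tcp,prior=(3,1,2,.1)):
    f=lambda v:np.r_[(proj("scene",pts(v,P,tcp))-uv).ravel()/.5,np.array(v)/[6,1.5,1.5,.2]]
    r=least_squares(f,[0,0,0,0]);return r.x,(proj("scene",pts(r.x,P,tcp))-uv)
NLT,NLB,NRB,FRB,FRT=[7,64,102],[7,64,0],[-7,64,0],[-7,-64,0],[-7,-64,102]
if __name__=="__main__":
    uv=unc([(140,368),(172,572),(204,584),(355,362)],(245,130),6)
    v,r=fitp([NLT,NLB,NRB,FRB],uv,(.5358,-.1486,.2389));print("now along,across,dz mm, tilt",v.round(3));print(r.round(2).tolist())
    def u3(p): return unc(unc(p,(180,150),2.4),(200,110),3)
    uv=u3([(78,203),(103,457),(138,469),(322,240)])
    v,r=fitp([NLT,NLB,NRB,FRB],uv,(.5245,-.1485,.2387));print("after turn",v.round(3));print(r.round(2).tolist())
    uv=u3([(72,205),(97,458),(133,473),(318,245)])
    v,r=fitp([NLT,NLB,NRB,FRB],uv,(.5246,-.1485,.2394));print("before turn",v.round(3));print(r.round(2).tolist())
E
python3 pf.py
```

```text
now along,across,dz mm, tilt [-4.308  0.479  0.42   0.082]
[[-0.12, 0.03], [-0.2, 0.16], [0.1, -0.11], [0.32, 0.08]]
after turn [-1.326 -0.234 -0.747 -0.006]
[[-0.22, -0.89], [-0.49, 0.65], [0.3, 0.72], [0.38, -0.6]]
before turn [ 1.045  0.003 -0.773 -0.012]
[[-0.07, -0.96], [-0.42, 0.94], [0.23, 0.59], [0.28, -0.7]]
```

The fit gives a 0.082 rad tilt, with the wall slipped about 4 mm along the grip. Grip harder, level the wall by pitching the tool, and re-measure.

arm_command(
  deltas=[
    [-1,0,0,0,0,0,0],
    [-1,-0.013,0,0,0,0.05,0.002],
    [-1,-0.027,0,0,0,0.105,0.002],
    [-1,-0.027,0,0,0,0.105,0.002],
    [-1,-0.027,0,0,0,0.105,0.002],
  ],
  newtons=100,
)

```text
clock: 13.72
position: [0.5324, -0.1486, 0.2397]
tool_rot: [-3.141, -0.082, -0.017]
force: [0.3, 0.3, -0.3]
grip_width: 0.011
```

```bash
python3 to.py 0.5318 -0.1487 0.12 -0.0147; python3 - <<'E'
from h import *
a=0
for i in range(4): a=a+cams.grab_frame("scene").astype(float)
im=(a/4).astype(np.uint8)
cv2.imwrite("pics/s8_raw.png",im);cv2.imwrite("pics/s8.png",cv2.convertScaleAbs(cv2.resize(im[140:240,245:345],None,fx=6,fy=6,interpolation=cv2.INTER_CUBIC),alpha=1.6))
E
```

```text
shift [-0.0688, 0.0007, 0.7948] turn [0.0, -0.1041, -0.0033]
t 13.725 pos [ 0.5324 -0.1486  0.2397] rpy [-3.1415 -0.0817 -0.0173] F [ 0.3  0.3 -0.3] M [-0.02  0.14  0.05] w 0.011 q [-0.53  0.54  1.02  1.88 -0.6   0.97 -0.84]
```

View pics/s8.png

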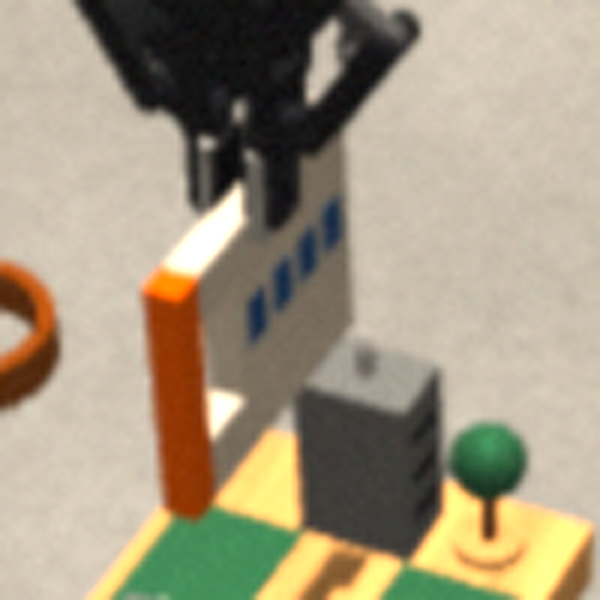

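```bash
python3 - <<'E'
from pf import *
uv=unc([(144,290),(164,510),(195,519),(354,315)],(245,140),6)
v,r=fitp([NLT,NLB,NRB,FRB],uv,(.5324,-.1486,.2397));print("now",v.round(3),r.round(2).tolist())
im=cv2.imread("pics/s8_raw.png")
M=[(qm,[rect(-8,8,-66,66,30),rect(-10,10,-68,68,30),rect(-25,25,-102,-68,30),rect(-85,85,-120,120,30)]+model_edges()[1:],(0,0,255))]
a=ovl(im,"scene",M,260,205,80,70,9); b=ovl(im,"scene",[],260,205,80,70,9)
cv2.imwrite("pics/slot.png",cv2.resize(np.vstack([a[:330],b[:330]]),None,fx=.9,fy=.9))
E
```

```text
now [-3.128  0.589  0.627  0.009] [[-0.26, 0.02], [0.04, -0.14], [0.53, 0.09], [-0.2, 0.22]]
```

View pics/slot.png

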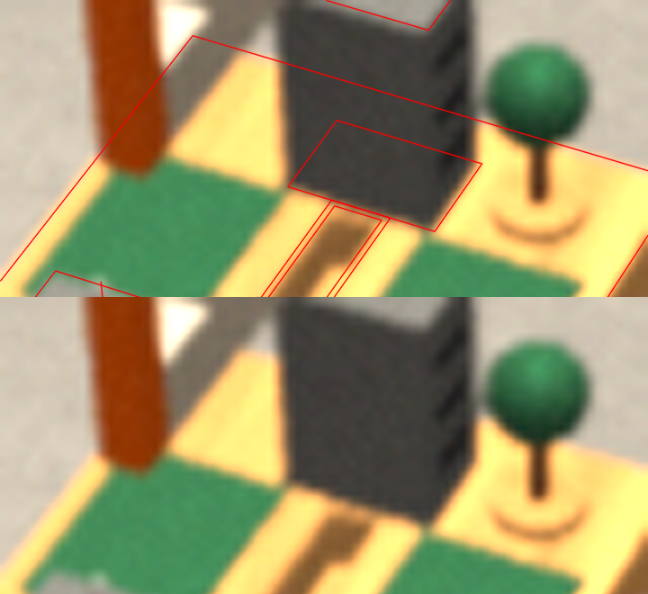

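The wall is level again, held 3–4 mm towards −y of the TCP. In this same camera the slot centre is near x = 0.527. Go down to just above the slot with the TCP at x = 0.5315 and the pitch kept.

```bash
sed -i 's/\[np.pi,0,yaw\]/[np.pi,float(sys.argv[5]) if len(sys.argv)>5 else 0,yaw]/' to.py; python3 to.py 0.5315 -0.1487 0.122 -0.0147 -0.087;python3 to.py 0.5315 -0.1487 0.2397 -0.0147 -0.087
```

```text
shift [-0.0691, -0.0011, 0.7803] turn [0.0007, 0.0065, -0.0037]
t 13.925 pos [ 0.5323 -0.1488  0.2395] rpy [ 3.1413 -0.0819 -0.0176] F [ 0.1 -0.3 -0.8] M [-0.03  0.13  0.03] w 0.0112 q [-0.53  0.54  1.02  1.88 -0.6   0.97 -0.84]
shift [-0.0049, -0.0009, -0.0018] turn [0.0007, 0.0065, -0.0037]
t 13.925 pos [ 0.5323 -0.1488  0.2395] rpy [ 3.1413 -0.0819 -0.0176] F [ 0.1 -0.3 -0.8] M [-0.03  0.13  0.03] w 0.0112 q [-0.53  0.54  1.02  1.88 -0.6   0.97 -0.84]
```

arm_command(
  deltas=[
    [-1,-0.021,0,0.2,0,0.006,-0.004],
    [-1,-0.037,0,0.4,0,0.006,-0.004],
    [-1,-0.053,0,0.6,0,0.006,-0.004],
    [-1,-0.066,0,0.75,0,0.006,-0.004],
    [-1,-0.069,0,0.78,0,0.006,-0.004],
    [-1,-0.069,0,0.78,0,0.006,-0.004],
    [-1,-0.069,0,0.78,0,0.006,-0.004],
  ],
)

```text
clock: 14.8
position: [0.5319, -0.1489, 0.123]
tool_rot: [3.141, -0.088, -0.014]
force: [-0.0, 0.4, 0.6]
grip_width: 0.0107
```

```bash
python3 to.py 0.5315 -0.1487 0.112 -0.0147 -0.087; python3 - <<'E'
from ov import *
a=0
for i in range(4): a=a+cams.grab_frame("scene").astype(float)
im=(a/4).astype(np.uint8)
cv2.imwrite("pics/s9_raw.png",im)
qm=np.load("q.npz")["qm"]
M=[(qm,[rect(-8,8,-66,66,30)],(0,0,255))]
a=ovl(im,"scene",[],255,185,75,75,8)
cv2.imwrite("pics/s9.png",a)
E
```

```text
shift [-0.0089, -0.0013, 0.0727] turn [0.0004, -0.0016, 0.0003]
t 14.8 pos [ 0.5319 -0.1489  0.123 ] rpy [ 3.1412 -0.0883 -0.0144] F [-0.   0.4  0.6] M [-0.01  0.07 -0.01] w 0.0107 q [-0.39  0.67  0.82  1.99 -0.79  0.73 -0.68]
```

View pics/s9.png

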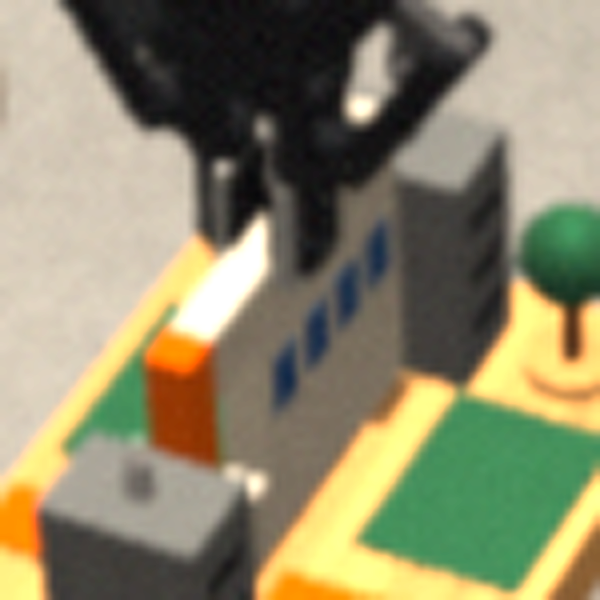

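arm_command(
  deltas=[
    [-1,-0.004,0,0.03,0,0,0],
    [-1,-0.006,0,0.055,0,0,0],
    [-1,-0.008,0,0.075,0,0,0],
    [-1,-0.008,0,0.075,0,0,0],
  ],
)

```text
clock: 15.5
position: [0.5306, -0.1491, 0.1109]
tool_rot: [-3.142, -0.087, -0.015]
force: [-8.4, 2.0, 13.9]
grip_width: 0.0106
```

```bash
python3 to.py 0.5315 -0.1487 0.104 -0.0147 -0.087
```

```text
shift [0.0017, -0.0031, 0.0465] turn [-0.0, 0.0005, -0.0008]
t 15.5 pos [ 0.5306 -0.1491  0.1109] rpy [-3.1415 -0.0866 -0.0153] F [-8.4  2.  13.9] M [0.32 1.09 0.06] w 0.0106 q [-0.38  0.69  0.8   1.99 -0.81  0.71 -0.66]
```

Now the push is −x, so I overshot and the answer lies between. Lift 3 mm, move −x about 2 mm, and lower again.

arm_command(
  deltas=[
    [-1,0.002,0,-0.025,0,0,0],
    [-1,-0.008,0,-0.025,0,0,0],
    [-1,-0.013,0,-0.025,0,0,0],
    [-1,-0.013,0,-0.025,0,0,0],
  ],
)

```text
clock: 16.0
position: [0.5288, -0.1487, 0.1143]
tool_rot: [3.141, -0.087, -0.015]
force: [-0.8, 0.2, -0.1]
grip_width: 0.0108
```

```bash
python3 to.py 0.5295 -0.1489 0.110 -0.0147 -0.087; python3 - <<'E'
from ov import *
a=0
for i in range(4): a=a+cams.grab_frame("scene").astype(float)
im=(a/4).astype(np.uint8)
cv2.imwrite("pics/s10_raw.png",im)
cv2.imwrite("pics/s10.png",ovl(im,"scene",[],255,185,75,75,8))
E
```

```text
shift [0.002, 0.0014, 0.0288] turn [0.0002, 0.0, 0.0002]
t 16.0 pos [ 0.5288 -0.1487  0.1143] rpy [ 3.1414 -0.087  -0.0145] F [-0.8  0.2 -0.1] M [ 0.02  0.14 -0.01] w 0.0108 q [-0.38  0.68  0.81  2.   -0.81  0.72 -0.66]
```

View pics/s10.png

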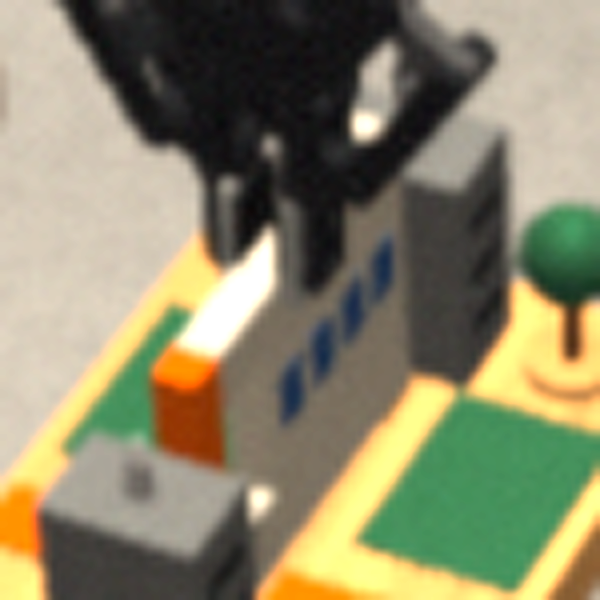

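```bash
python3 - <<'E'
from ov import *
im=cv2.imread("pics/s10_raw.png")
# scene-only model fit, extended: base corners + tower tops picked here
qs=np.array([.5266,-.1479,-1.5815])
zb=31
E=[np.array([[x,-64,zb],[x,-64,zb+102],[x,64,zb+102],[x,64,zb],[x,-64,zb]])/1000 for x in(-7,7)]
M=[rect(-85,85,-120,120,30),rect(-25,25,68,102,110),rect(-25,25,-102,-68,110),np.array([[-25,-68,110],[-25,-68,30],[25,-68,30]])/1000,np.array([[-25,-102,110],[-25,-102,30],[-25,-68,30]])/1000,np.array([[-85,25,30],[-8,25,30]])/1000,np.array([[-85,51,30],[-8,51,30]])/1000]
cv2.imwrite("pics/s10o.png",ovl(im,"scene",[(qs,E,(255,0,255)),(qs,M,(0,0,255))],255,185,80,75,9))
cv2.imwrite("pics/s10p.png",ovl(im,"scene",[(qs,M,(0,0,255))],230,190,120,115,6))
E
```

```text
(no output)
```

View pics/s10o.png

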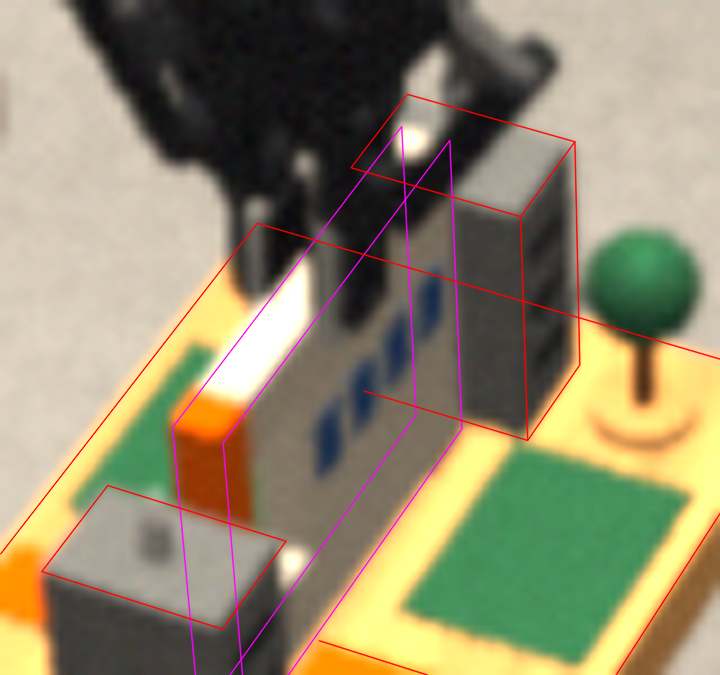

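View pics/s10p.png

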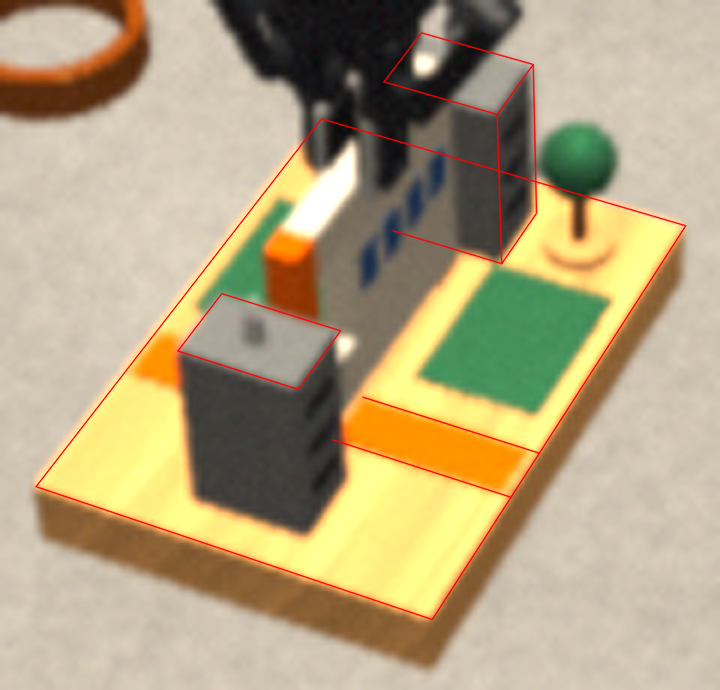

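The scene-only model fit matches very well. A centred panel (magenta) now coincides with the actual one at (173,425) and (460,300). Lower straight down from here.

arm_command(
  deltas=[
    [-1,-0.002,0,0.02,0,0,0],
    [-1,-0.003,0,0.035,0,0,0],
    [-1,-0.004,0,0.05,0,0,0],
    [-1,-0.004,0,0.05,0,0,0],
  ],
)

```text
clock: 16.7
position: [0.5289, -0.1487, 0.1067]
tool_rot: [3.141, -0.087, -0.015]
force: [-0.2, -0.4, 0.1]
grip_width: 0.0107
```

```bash
python3 to.py 0.5288 -0.1489 0.100 -0.0147 -0.087
```

```text
shift [-0.0046, 0.0011, 0.0445] turn [0.0002, 0.0001, 0.0001]
t 16.7 pos [ 0.5289 -0.1487  0.1067] rpy [ 3.1414 -0.0869 -0.0146] F [-0.2 -0.4  0.1] M [ 0.01  0.1  -0.01] w 0.0107 q [-0.37  0.69  0.79  2.   -0.82  0.7  -0.65]
```

No force at all, so the wall is entering the slot. Continue down.

arm_command(
  deltas=[
    [-1,-0.002,0,0.02,0,0,0],
    [-1,-0.004,0,0.04,0,0,0],
    [-1,-0.006,0,0.06,0,0,0],
    [-1,-0.008,0,0.08,0,0,0],
    [-1,-0.008,0,0.08,0,0,0],
  ],
)

```text
clock: 17.32
position: [0.5287, -0.1488, 0.0946]
tool_rot: [3.141, -0.087, -0.015]
force: [-0.4, 1.4, -0.6]
grip_width: 0.011
```

```bash
python3 to.py 0.5288 -0.1489 0.090 -0.0147 -0.087
```

```text
shift [-0.0019, 0.0008, 0.0306] turn [0.0003, 0.0002, 0.0001]
t 17.325 pos [ 0.5287 -0.1488  0.0946] rpy [ 3.1414 -0.0868 -0.0146] F [-0.4  1.4 -0.6] M [0.02 0.11 0.01] w 0.011 q [-0.36  0.7   0.77  2.01 -0.84  0.68 -0.63]
```

arm_command(
  deltas=[
    [-1,-0.001,0,0.015,0,0,0],
    [-1,-0.003,0,0.03,0,0,0],
    [-1,-0.004,0,0.042,0,0,0],
    [-1,-0.004,0,0.042,0,0,0],
  ],
)

```text
clock: 17.82
position: [0.5297, -0.149, 0.0891]
tool_rot: [3.141, -0.089, -0.015]
force: [1.2, 0.1, 9.9]
grip_width: 0.0111
```

```bash
python3 to.py 0.5288 -0.1489 0.088 -0.0147 -0.087
```

```text
shift [-0.0064, -0.0005, 0.0069] turn [0.0004, -0.0027, 0.0001]
t 17.825 pos [ 0.5297 -0.149   0.0891] rpy [ 3.1412 -0.0891 -0.0147] F [1.2 0.1 9.9] M [ 0.27 -0.22  0.04] w 0.0111 q [-0.35  0.71  0.76  2.01 -0.86  0.67 -0.62]
```

The wall is on the floor. Press a little more, release, and back off.

arm_command(
  deltas=[
    [-1,0,0,0.008,0,0,0],
    [-1,0,0,0.008,0,0,0],
  ],
)

```text
clock: 18.08
position: [0.5298, -0.1494, 0.089]
tool_rot: [-3.141, -0.09, -0.015]
force: [-8.1, 3.9, 39.0]
grip_width: 0.0111
```

arm_command(
  deltas=[
    [-0.5,0,0,0.0,0,0,0],
    [-0.1,0,0,0.0,0,0,0],
    [0.2,0,0,0,0,0,0],
    [0.2,0,0,0,0,0,0],
  ],
  newtons=30,
)

```text
clock: 18.58
position: [0.5289, -0.1487, 0.0872]
tool_rot: [3.141, -0.087, -0.015]
force: [0.9, -0.8, -0.7]
grip_width: 0.0513
```

```bash
python3 to.py 0.5288 -0.1489 0.20 -0.0147 0
```

```text
shift [0.065, 0.0013, -0.7492] turn [0.0003, -0.1108, 0.0002]
t 18.575 pos [ 0.5289 -0.1487  0.0872] rpy [ 3.1413 -0.087  -0.0146] F [ 0.9 -0.8 -0.7] M [-0.02  0.09 -0.06] w 0.0513 q [-0.35  0.71  0.75  2.01 -0.86  0.66 -0.62]
```

arm_command(
  deltas=[
    [0.2,0.018,0,-0.2,0,0,0],
    [0.2,0.036,0,-0.4,0,0,0],
    [0.2,0.054,0,-0.6,0,-0.05,0],
    [0.4,0.065,0,-0.75,0,-0.11,0],
    [0.4,0.065,0,-0.75,0,-0.11,0],
  ],
)

```text
clock: 19.2
position: [0.5298, -0.1488, 0.2012]
tool_rot: [3.141, -0.002, -0.014]
force: [-0.8, -0.3, -0.7]
grip_width: 0.0601
```

```bash
python3 to.py 0.5019 0.1356 0.22 1.675; python3 - <<'E'
from ov import *
im=cams.grab_frame("scene")
cv2.imwrite("pics/s11_raw.png",im)
qs=np.array([.5266,-.1479,-1.5815]);zb=6
E=[np.array([[x,-64,zb],[x,-64,zb+102],[x,64,zb+102],[x,64,zb],[x,-64,zb]])/1000 for x in(-7,7)]
a=ovl(im,"scene",[(qs,E,(255,0,255))],245,185,90,85,4.4);b=ovl(im,"scene",[],245,185,90,85,4.4)
cv2.imwrite("pics/s11.png",np.hstack([a,b]))
E
```

```text
shift [-0.2116, -1.8931, -0.1277] turn [0.0033, -0.0011, -2.1502]
t 19.2 pos [ 0.5298 -0.1488  0.2012] rpy [ 3.1406e+00 -2.2000e-03 -1.3700e-02] F [-0.8 -0.3 -0.7] M [-0.01 -0.01  0.03] w 0.0601 q [-0.48  0.63  0.97  1.86 -0.62  0.99 -0.82]
```

View pics/s11.png

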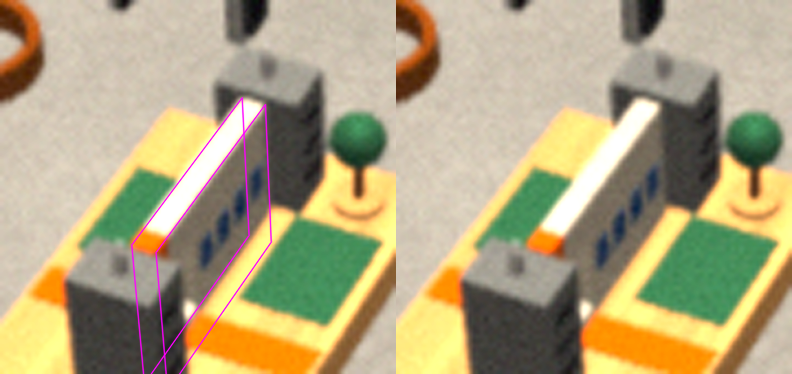

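The wall is home: its top coincides with the predicted seated outline, and the orange end sits at the path-side tower (150,242). Now to the roof.

arm_command(
  deltas=[
    [0.6,-0.03,-0.3,-0.1,0,0,-0.2],
    [0.6,-0.06,-0.6,-0.13,0,0,-0.4],
    [0.6,-0.1,-0.9,-0.13,0,0,-0.6],
    [0.6,-0.1,-1,-0.13,0,0,-0.8],
    [0.6,-0.1,-1,-0.13,0,0,-1],
  ],
)

```text
clock: 19.88
position: [0.5154, 0.0032, 0.2188]
tool_rot: [-3.141, -0.0, 0.779]
force: [-0.3, -0.3, -0.7]
grip_width: 0.0684
```

```bash
python3 to.py 0.5019 0.1356 0.22 1.675
```

```text
shift [0.5556, -0.6914, -0.0076] turn [-0.0, -0.0005, -1.1414]
t 19.875 pos [0.5154 0.0032 0.2188] rpy [-3.1414e+00 -4.0000e-04  7.7860e-01] F [-0.3 -0.3 -0.7] M [-0.06  0.02  0.02] w 0.0684 q [-0.72  0.47  0.82  1.92 -0.43  0.93 -0.48]
```

arm_command(
  deltas=[
    [0.6,0.18,-0.23,0,0,0,-0.22],
    [0.6,0.36,-0.46,0,0,0,-0.44],
    [0.6,0.55,-0.69,0,0,0,-0.66],
    [0.6,0.555,-0.69,0,0,0,-0.88],
    [0.6,0.555,-0.69,0,0,0,-1],
    [0.6,0.555,-0.69,0,0,0,-1],
  ],
)

```text
clock: 20.62
position: [0.5031, 0.1336, 0.219]
tool_rot: [3.142, -0.0, 1.555]
force: [0.1, 0.2, 0.2]
grip_width: 0.0683
```

```bash
python3 to.py 0.5019 0.1356 0.10 1.675; python3 - <<'E'
from ov import *
qr=np.load("q.npz")["qr"];qm=np.load("q.npz")["qm"]
im=cams.grab_frame("top");cv2.imwrite("pics/t12_raw.png",im)
cv2.imwrite("pics/t12.png",ovl(im,"top",[],190,180,220,140,3.6))
E
```

```text
shift [0.0132, -0.0082, 0.7936] turn [0.0001, -0.0002, -0.1522]
t 20.625 pos [0.5031 0.1336 0.219 ] rpy [ 3.1415e+00 -2.0000e-04  1.5555e+00] F [0.1 0.2 0.2] M [0.   0.01 0.03] w 0.0683 q [-0.83  0.42  0.61  1.9  -0.3   0.91 -0.09]
```

View pics/t12.png

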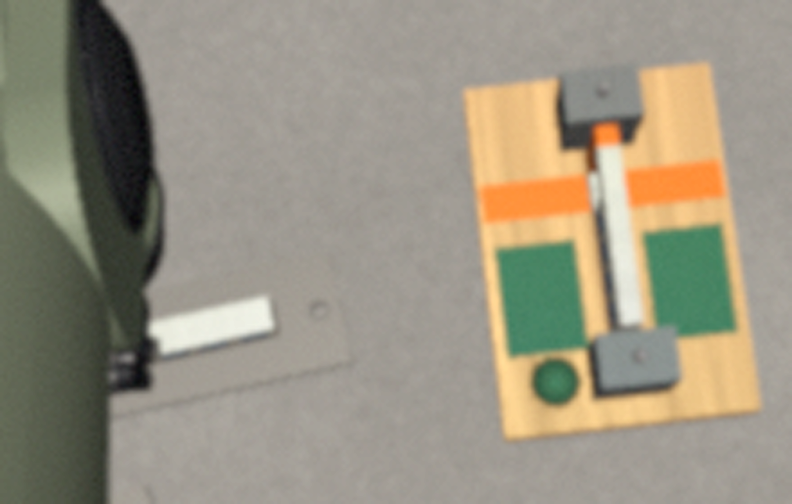

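From the top the wall is seated between the towers, orange end at (607,133) by the path, doorway on the path line. Descend to the rooflight.

arm_command(
  deltas=[
    [0.3,0.013,-0.008,0.25,0,0,-0.1],
    [0.2,0.013,-0.008,0.55,0,0,-0.152],
    [0.1,0.013,-0.008,0.79,0,0,-0.152],
    [0.1,0.013,-0.008,0.79,0,0,-0.152],
    [0.1,0.013,-0.008,0.79,0,0,-0.152],
  ],
)

```text
clock: 21.3
position: [0.503, 0.1355, 0.1022]
tool_rot: [3.14, 0.0, 1.674]
force: [-0.0, -0.3, 0.1]
grip_width: 0.0469
```

```bash
python3 to.py 0.5019 0.1356 0.032 1.675; python3 - <<'E'
from ov import *
qr=np.load("q.npz")["qr"]
im=cams.grab_frame("scene");cv2.imwrite("pics/s13_raw.png",im)
cv2.imwrite("pics/s13.png",ovl(im,"scene",[(qr,ROOF,(0,0,255))],345,215,120,90,6))
E
```

```text
shift [0.0013, -0.0081, 0.4678] turn [0.0021, 0.0004, -0.0011]
t 21.3 pos [0.503  0.1355 0.1022] rpy [3.1400e+00 3.0000e-04 1.6741e+00] F [-0.  -0.3  0.1] M [-0.03  0.01 -0.01] w 0.0469 q [-0.71  0.59  0.46  2.   -0.42  0.65  0.12]
```

View pics/s13.png

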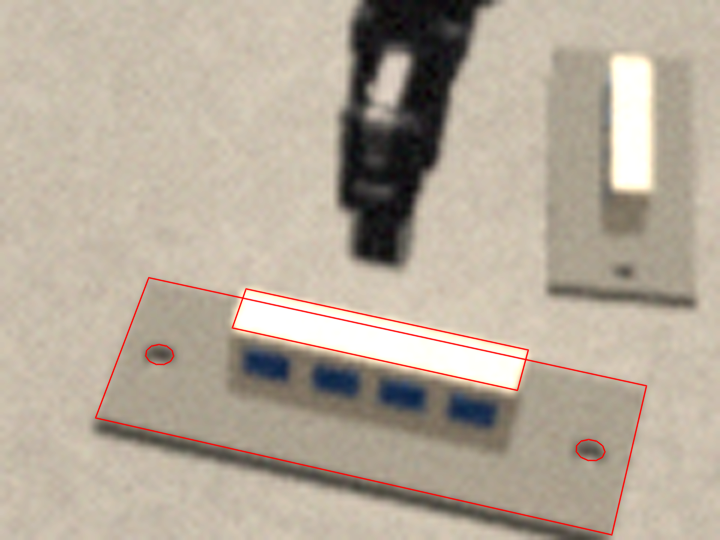

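arm_command(
  deltas=[
    [0.1,0,-0.006,0.2,0,0,0],
    [0.1,0,-0.006,0.38,0,0,0],
    [0.1,0,-0.006,0.465,0,0,0],
    [0.1,0,-0.006,0.465,0,0,0],
    [0.1,0,-0.006,0.465,0,0,0],
  ],
)

```text
clock: 21.98
position: [0.5023, 0.1357, 0.0324]
tool_rot: [3.14, -0.0, 1.675]
force: [-0.2, 0.0, -0.2]
grip_width: 0.047
```

arm_command(
  deltas=[
    [-0.3,0,0,0,0,0,0],
    [-0.5,0,0,0,0,0,0],
    [-1,0,0,0,0,0,0],
    [-1,0,0,0,0,0,0],
    [-1,0,0,0,0,0,0],
  ],
  newtons=40,
)

```text
clock: 22.6
position: [0.5021, 0.1357, 0.0321]
tool_rot: [3.14, -0.0, 1.675]
force: [-1.3, -0.2, 13.6]
grip_width: 0.0203
```

```bash
python3 to.py 0.5019 0.1356 0.032 1.675
```

```text
shift [-0.0008, -0.0013, 0.0009] turn [0.0022, -0.0003, 0.0006]
t 22.6 pos [0.5021 0.1357 0.0321] rpy [ 3.1398e+00 -2.0000e-04  1.6755e+00] F [-1.3 -0.2 13.6] M [ 0.03  0.5  -0.06] w 0.0203 q [-0.64  0.7   0.37  2.02 -0.5   0.5   0.19]
```

arm_command(
  deltas=[
    [-1,0,0,0,0,0,0],
    [-1,0,0,-0.1,0,0,0],
    [-1,0,0,-0.3,0,0,0],
    [-1,0,0,-0.6,0,0,0],
    [-1,0,0,-0.9,0,0,0],
    [-1,0,0,-1,0,0,0],
  ],
  newtons=80,
)

```text
clock: 23.35
position: [0.5023, 0.1358, 0.1843]
tool_rot: [3.138, -0.001, 1.675]
force: [0.3, -0.6, -1.4]
grip_width: 0.0183
```

arm_command(
  deltas=[
    [-1,-0.15,0.15,-0.15,0,0,-0.2],
    [-1,-0.35,0.3,-0.3,0,0,-0.4],
    [-1,-0.55,0.3,-0.35,0,0,-0.6],
    [-1,-0.75,0.3,-0.35,0,0,-0.8],
    [-1,-0.95,0.3,-0.35,0,0,-1],
    [-1,-1,0.3,-0.35,0,0,-1],
  ],
)

```text
clock: 24.1
position: [0.5616, -0.011, 0.2338]
tool_rot: [-3.141, 0.001, 2.46]
force: [0.0, -0.2, -1.0]
grip_width: 0.0183
```

```bash
python3 to.py 0.527 -0.1487 0.23 3.127
```

```text
shift [-0.3997, -0.8577, 0.0261] turn [-0.0007, 0.0005, -0.8499]
t 24.1 pos [ 0.5616 -0.011   0.2338] rpy [-3.1412e+00  5.0000e-04  2.4595e+00] F [ 0.  -0.2 -1. ] M [ 0.04 -0.   -0.01] w 0.0183 q [-0.37  0.44  0.39  1.78 -0.2   0.97  0.99]
```

arm_command(
  deltas=[
    [-1,-0.08,-0.2,0,0,0,-0.2],
    [-1,-0.2,-0.4,0,0,0,-0.4],
    [-1,-0.3,-0.65,0,0,0,-0.6],
    [-1,-0.4,-0.85,0,0,0,-0.8],
    [-1,-0.4,-0.858,0,0,0,-0.85],
    [-1,-0.4,-0.858,0,0,0,-0.85],
    [-1,-0.4,-0.858,0,0,0,-0.85],
  ],
)

```text
clock: 24.98
position: [0.5279, -0.1453, 0.2338]
tool_rot: [3.141, 0.0, 3.128]
force: [-1.0, 0.1, -2.1]
grip_width: 0.0182
```

```bash
python3 to.py 0.527 -0.1487 0.18 3.127
```

```text
shift [0.0055, -0.0225, 0.3587] turn [0.0002, 0.0006, 0.0014]
t 24.975 pos [ 0.5279 -0.1453  0.2338] rpy [3.1415e+00 5.0000e-04 3.1281e+00] F [-1.   0.1 -2.1] M [ 0.01 -0.02  0.04] w 0.0182 q [-0.04  0.4   0.26  1.81 -0.12  0.95  1.84]
```

arm_command(
  deltas=[
    [-1,0.005,-0.012,0.15,0,0,0],
    [-1,0.005,-0.022,0.3,0,0,0],
    [-1,0.005,-0.022,0.37,0,0,0],
    [-1,0.005,-0.022,0.37,0,0,0],
    [-1,0.005,-0.022,0.37,0,0,0],
  ],
)

```text
clock: 25.6
position: [0.5273, -0.1498, 0.1792]
tool_rot: [-3.141, 0.002, 3.129]
force: [0.4, -0.4, -1.5]
grip_width: 0.0183
```

```bash
python3 to.py 0.527 -0.1487 0.18 3.127; cat > o14.py <<'E'
from ov import *
import sys
name=sys.argv[1]
s=telemetry.observe();p=s["position"]
a=0
for i in range(3): a=a+cams.grab_frame("scene").astype(float)
im=(a/3).astype(np.uint8);cv2.imwrite(f"pics/{name}_raw.png",im)
qs=np.array([.5266,-.1479,-1.5815])
zu=(p[2]-.032)*1000
def r(x0,x1,y0,y1,z): return rect(x0,x1,y0,y1,zu+z)
yaw=s["tool_rot"][2]-1.5716
R=[r(-40,40,-100,100,8),r(-40,40,-100,100,0),r(-11,11,-55,55,43)]+[np.array([[5.5*np.cos(a),k*85+5.5*np.sin(a),zu+8] for a in np.linspace(0,6.3,12)])/1000 for k in(1,-1)]
M=[rect(-25,25,68,102,110),rect(-25,25,-102,-68,110),rect(-85,85,-120,120,30)]+[np.array([[0,k*85,110],[0,k*85,130]])/1000 for k in(1,-1)]
cv2.imwrite(f"pics/{name}.png",ovl(im,"scene",[([p[0],p[1],yaw],R,(255,0,255)),(qs,M,(0,0,255))],230,150,120,110,6))
E
python3 o14.py s14
```

```text
shift [0.0021, 0.0073, -0.0054] turn [-0.0004, 0.0022, 0.002]
t 25.6 pos [ 0.5273 -0.1498  0.1792] rpy [-3.1413e+00  1.7000e-03  3.1286e+00] F [ 0.4 -0.4 -1.5] M [-0.05 -0.06  0.01] w 0.0183 q [-0.01  0.47  0.24  1.86 -0.15  0.83  1.87]
```

View pics/s14.png

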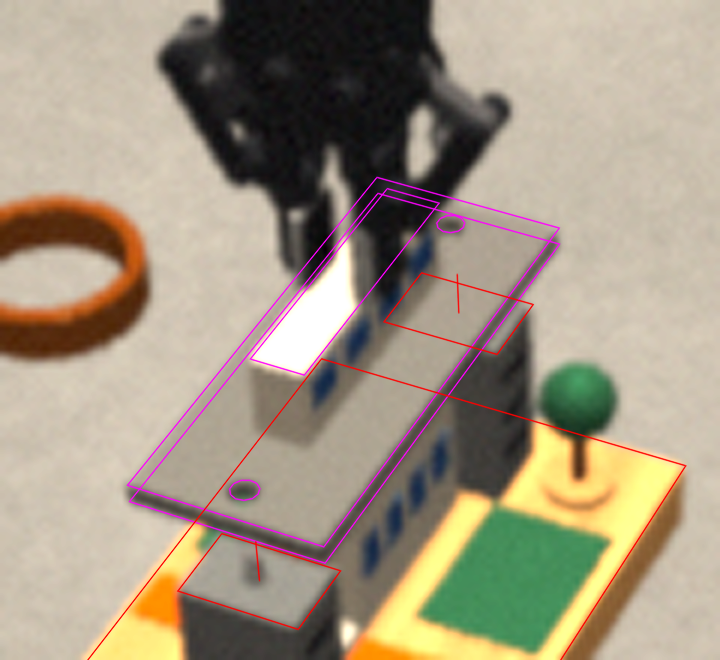

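The predicted roof outline matches the held roof, so it is centred in the grip. Cross-checking the camera fits against the robot's own grasps puts the pin midpoint near (0.5256, −0.1487). Align there and lower to just above the pin tips.

```bash
python3 to.py 0.5256 -0.1487 0.166 3.127
```

```text
shift [0.0107, 0.0082, 0.0874] turn [-0.0004, 0.0023, 0.0019]
t 25.75 pos [ 0.5272 -0.1499  0.1791] rpy [-3.1413e+00  1.8000e-03  3.1285e+00] F [-0.2  0.1 -1.1] M [ 0.01 -0.02  0.02] w 0.0181 q [-0.01  0.47  0.24  1.86 -0.15  0.83  1.87]
```

arm_command(
  deltas=[
    [-1,0.005,0.004,0.03,0,0.002,0.002],
    [-1,0.011,0.008,0.06,0,0.002,0.002],
    [-1,0.011,0.008,0.087,0,0.002,0.002],
    [-1,0.011,0.008,0.087,0,0.002,0.002],
    [-1,0.011,0.008,0.087,0,0.002,0.002],
  ],
)

```text
clock: 26.38
position: [0.5253, -0.1488, 0.1655]
tool_rot: [-3.141, -0.001, 3.127]
force: [-0.6, 0.2, -1.1]
grip_width: 0.0184
```

```bash
python3 to.py 0.5256 -0.1487 0.158 3.127; python3 o14.py s15
```

```text
shift [-0.0022, 0.0006, 0.0497] turn [-0.0003, -0.001, -0.0001]
t 26.375 pos [ 0.5253 -0.1488  0.1655] rpy [-3.1413e+00 -8.0000e-04  3.1269e+00] F [-0.6  0.2 -1.1] M [-0.02  0.04 -0.03] w 0.0184 q [-0.01  0.48  0.24  1.88 -0.15  0.8   1.87]
```

View pics/s15.png

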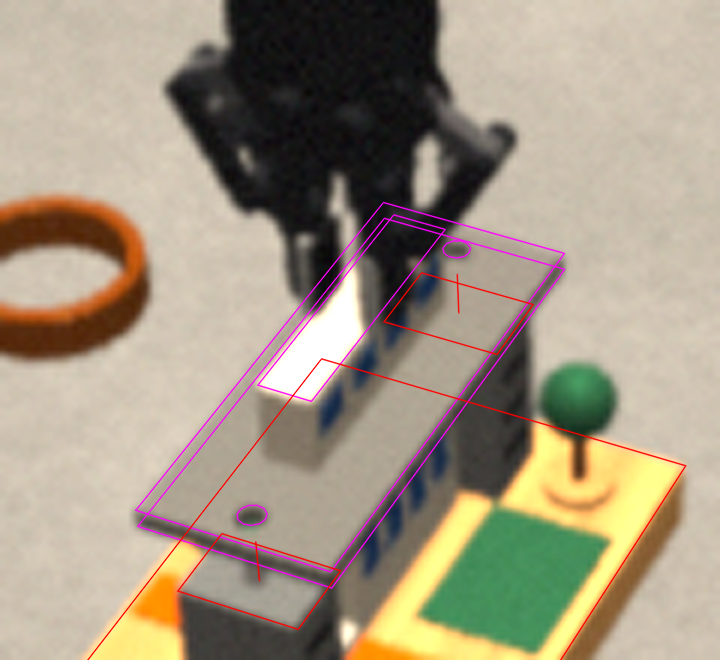

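The overlay still matches, with the hole at (251,515) in line above the pin at (255,565). Lower onto the tips in small steps.

arm_command(
  deltas=[
    [-1,-0.001,0,0.015,0,0,0],
    [-1,-0.001,0,0.03,0,0,0],
    [-1,-0.001,0,0.042,0,0,0],
    [-1,-0.001,0,0.042,0,0,0],
  ],
)

```text
clock: 27.02
position: [0.5253, -0.1487, 0.1589]
tool_rot: [-3.141, -0.001, 3.127]
force: [-0.2, -0.2, -0.6]
grip_width: 0.0184
```

```bash
python3 to.py 0.5256 -0.1487 0.150 3.127
```

```text
shift [-0.0021, 0.0003, 0.0596] turn [-0.0003, -0.0014, -0.0]
t 27.025 pos [ 0.5253 -0.1487  0.1589] rpy [-3.1414e+00 -1.1000e-03  3.1270e+00] F [-0.2 -0.2 -0.6] M [-0.02  0.03 -0.  ] w 0.0184 q [-0.01  0.49  0.24  1.88 -0.16  0.79  1.87]
```

arm_command(
  deltas=[
    [-1,0,0,0.012,0,0,0],
    [-1,0,0,0.024,0,0,0],
    [-1,0,0,0.036,0,0,0],
    [-1,0,0,0.036,0,0,0],
  ],
)

```text
clock: 27.52
position: [0.5253, -0.1487, 0.1535]
tool_rot: [-3.141, -0.001, 3.127]
force: [0.1, 0.5, -1.3]
grip_width: 0.0183
```

```bash
python3 to.py 0.5256 -0.1487 0.144 3.127; python3 o14.py s16
```

```text
shift [-0.0022, 0.0002, 0.0637] turn [-0.0003, -0.0014, 0.0]
t 27.525 pos [ 0.5253 -0.1487  0.1535] rpy [-3.1414e+00 -1.1000e-03  3.1270e+00] F [ 0.1  0.5 -1.3] M [-0.02 -0.03  0.02] w 0.0183 q [-0.    0.5   0.23  1.89 -0.16  0.77  1.87]
```

View pics/s16.png

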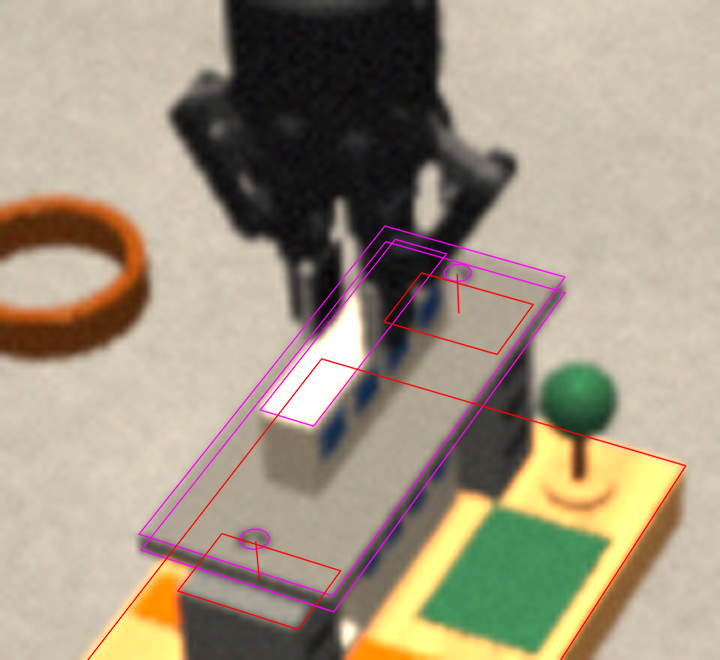

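The underside is below the pin tips with zero force, so the pins are entering the holes at (253,540) and (457,272). Continue down.

arm_command(
  deltas=[
    [-1,0,0,0.015,0,0,0],
    [-1,0,0,0.03,0,0,0],
    [-1,0,0,0.045,0,0,0],
    [-1,0,0,0.055,0,0,0],
    [-1,0,0,0.055,0,0,0],
  ],
)

```text
clock: 28.3
position: [0.5253, -0.1487, 0.1453]
tool_rot: [-3.141, -0.001, 3.127]
force: [-0.5, 0.5, -1.0]
grip_width: 0.0184
```

```bash
python3 to.py 0.5256 -0.1487 0.142 3.127
```

```text
shift [-0.0021, 0.0002, 0.0222] turn [-0.0002, -0.0013, -0.0001]
t 28.3 pos [ 0.5253 -0.1487  0.1453] rpy [-3.1414e+00 -1.0000e-03  3.1270e+00] F [-0.5  0.5 -1. ] M [ 0.01 -0.03 -0.02] w 0.0184 q [-0.    0.51  0.23  1.89 -0.16  0.76  1.88]
```

arm_command(
  deltas=[
    [-1,0,0,0.008,0,0,0],
    [-1,0,0,0.015,0,0,0],
    [-1,0,0,0.015,0,0,0],
  ],
)

```text
clock: 28.68
position: [0.5253, -0.1487, 0.1431]
tool_rot: [-3.141, -0.001, 3.127]
force: [0.1, 0.3, -1.0]
grip_width: 0.0188
```

```bash
python3 to.py 0.5256 -0.1487 0.142 3.127
```

```text
shift [-0.0019, -0.0002, 0.0076] turn [-0.0002, -0.0012, 0.0001]
t 28.675 pos [ 0.5253 -0.1487  0.1431] rpy [-3.1414e+00 -9.0000e-04  3.1271e+00] F [ 0.1  0.3 -1. ] M [0.01 0.03 0.01] w 0.0188 q [-0.    0.52  0.23  1.89 -0.16  0.75  1.88]
```

arm_command(
  deltas=[
    [-1,0,0,0.005,0,0,0],
    [-1,0,0,0.01,0,0,0],
    [-1,0,0,0.01,0,0,0],
  ],
)

```text
clock: 29.05
position: [0.5254, -0.1488, 0.1424]
tool_rot: [-3.141, -0.0, 3.127]
force: [-4.7, 1.1, 13.6]
grip_width: 0.0183
```

```bash
python3 to.py 0.5256 -0.1487 0.142 3.127
```

```text
shift [-0.001, 0.0009, 0.0025] turn [-0.0002, -0.0004, -0.0003]
t 29.05 pos [ 0.5254 -0.1488  0.1424] rpy [-3.1415e+00 -3.0000e-04  3.1268e+00] F [-4.7  1.1 13.6] M [ 0.26  1.01 -0.01] w 0.0183 q [ 0.    0.52  0.23  1.9  -0.17  0.75  1.88]
```

Contact came at the expected seating height (TCP 0.142 means underside at 0.110). Release, opening only enough to clear, then rise.

arm_command(
  deltas=[
    [-0.4,0,0,0,0,0,0],
    [-0.2,0,0,-0.005,0,0,0],
    [0.1,0,0,-0.01,0,0,0],
    [0.1,0,0,-0.02,0,0,0],
  ],
  newtons=30,
)

```text
clock: 29.55
position: [0.5253, -0.1487, 0.1448]
tool_rot: [-3.141, -0.001, 3.127]
force: [-0.2, 0.1, -0.1]
grip_width: 0.047
```

arm_command(
  deltas=[
    [0.1,0,0,-0.15,0,0,0],
    [0.1,0,0,-0.35,0,0,0],
    [0.1,0,0,-0.6,0,0,0],
    [0.1,0,0,-0.8,0,0,0],
    [0.1,0,0,-0.8,0,0,0],
  ],
)

```text
clock: 30.18
position: [0.5263, -0.149, 0.2667]
tool_rot: [-3.141, 0.003, 3.127]
force: [-0.1, -0.4, 0.1]
grip_width: 0.0468
```

arm_command(
  deltas=[
    [0.1,0,0.3,0,0,0,0.1],
    [0.1,0,0.6,0,0,0,0.1],
    [0.1,0,0.9,0,0,0,0.1],
    [0.1,0,1,0,0,0,0.1],
  ],
)

```text
clock: 30.68
position: [0.5273, 0.004, 0.2639]
tool_rot: [3.142, -0.002, 3.052]
force: [-0.7, 0.3, -0.3]
grip_width: 0.0467
```

arm_command(
  deltas=[
    [0.1,0,0.3,0,0,0,0.1],
    [0.1,0,0.6,0,0,0,0.1],
    [0.1,0,0.9,0,0,0,0.1],
    [0.1,0,1,0,0,0,0.1],
  ],
)

```text
clock: 31.18
position: [0.5414, 0.1527, 0.2638]
tool_rot: [-3.141, -0.002, 2.972]
force: [0.4, -0.8, 0.6]
grip_width: 0.0468
```

```bash
python3 - <<'E'
from ov import *
for n in("scene","top"):
    im=cams.grab_frame(n);cv2.imwrite(f"pics/{n}17.png",im)
qs=np.array([.5266,-.1479,-1.5815]); qt=np.array([.5248,-.149,-1.5903])
R=[rect(-40,40,-100,100,118),rect(-40,40,-100,100,110),rect(-11,11,-55,55,153)]+[np.array([[5.5*np.cos(a),k*85+5.5*np.sin(a),118] for a in np.linspace(0,6.3,12)])/1000 for k in(1,-1)]
im=cv2.imread("pics/scene17.png");cv2.imwrite("pics/s17o.png",ovl(im,"scene",[],230,180,120,110,6))
a=ovl(im,"scene",[(qs,R,(255,0,255))],230,180,120,110,3.6)
im=cv2.imread("pics/top17.png");b=ovl(im,"top",[],305,180,110,110,3.6);c=ovl(im,"top",[(qt,R,(255,0,255))],305,180,110,110,3.6)
d=np.hstack([a,c]);cv2.imwrite("pics/o17.png",d[:,:830][:, :800]); cv2.imwrite("pics/t17.png",b)
E
```

```text
(no output)
```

View pics/s17o.png

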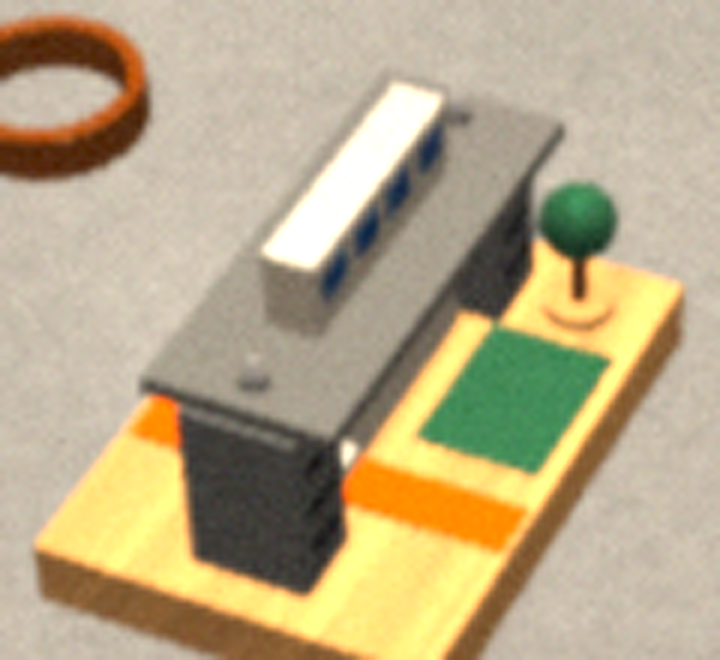

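View pics/o17.png

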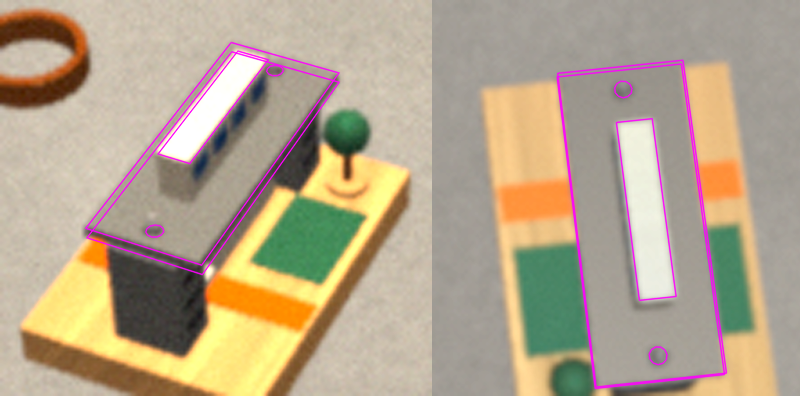

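View pics/scene17.png

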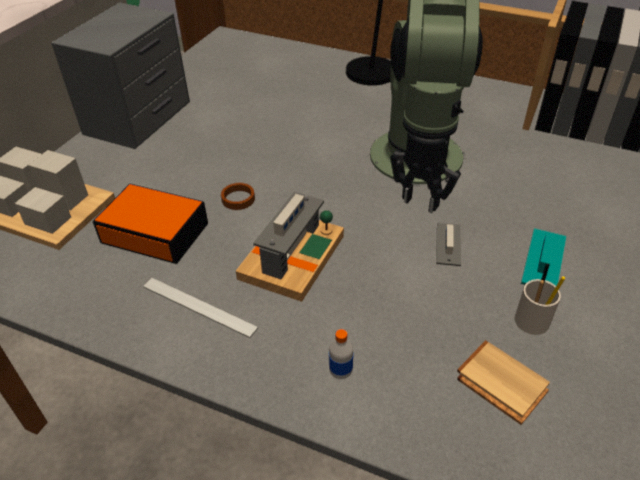

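View pics/top17.png

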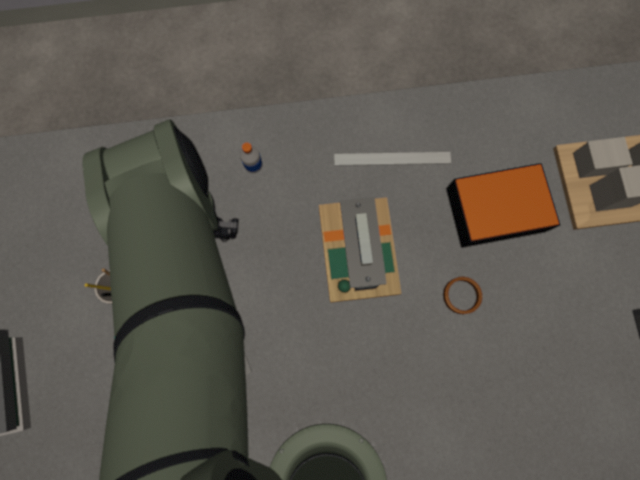

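The roof matches its seated outline in both views, with the pins showing in the holes. The tree and the other things haven't moved, and the robot is clear. Hand in.

```bash
python3 -c "
from workcell import telemetry, job
print(telemetry.observe()['clock']); print(job.job_done())"
```

```text
31.275
the job is handed in; nothing more can be done
None
```

I pulled the wall out, turned it end for end and pushed it back into its slot. I then laid the larger grey roof, rooflight up, over both pins, and handed in at 31.3 s of the 72 s allowed.

**Last checks:**
- **Wall:** before the roof went on, it matched its seated outline in the scene camera, with the orange end and doorway at the path. The top view showed the same by eye.
- **Roof:** it matches its seated outline in both cameras, with the pins showing in the holes. It met the towers at the expected height, with its underside at about 110 mm.
- **Other things:** nothing else in view, including the tree, looks moved by eye. In the last top view the arm covers part of the desk, so the turquoise slab and the small grey roof could only be checked in the scene view. The robot ended clear of everything.

**What went wrong or disagreed:**
- **First insertion:** it caught with about 22 N, most likely on the slot's rim, and tilted the wall about 5° in the grip. I backed out, and the wall rubbed the near tower on the way. I then gripped harder and pitched the tool to level it.
- **Second insertion:** it overshot slightly with about 16 N. The third went in with almost no force.
- **Seating push:** the final press read 39 N vertically through the gripped wall, about 40 N with the sideways part. The 40 N limit is on what the arm or gripper body presses with; the wrist limit is 120 N.
- **Cameras:** their estimates of the model's position differed by about 2 mm, so I set the roof position from the robot's own grasps as well.

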